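# Dry-lay a lintel on two narrow piers and put the level on it

### The arm

A 7-joint arm with a two-finger parallel gripper is mounted at the origin on the work surface. World frame = base frame: x ahead of the robot, y to its left, z up, the work surface at z = 0. Lengths are in m, angles in rad, forces in N, time in s.
With the tool pointing down it reaches from about 0.35 to 0.9 m from the base axis. Payload 19.9 kg.
Tool frame: the origin (TCP) lies at the very end of the fingers, on their centre line; the grasp point (between the pads) lies 19 mm behind it; z points along the fingers, y is the line along which they close (so a half turn about z gives the same grasp; the last joint's range is limited). The gripper opens to 94 mm and grips with 3 to 60 N. Pads are 16 mm wide; open, the fingers measure 119 mm over their backs; the gripper's body (75 mm by 177 mm) begins 78 mm behind the grasp point.
Start: joints at [-1.163, 0.417, -0.01, 1.614, 0.005, 1.111, -0.053], TCP at [0.272, 0.563, 0.205] pointing down, gripper open.
Joint ranges: [-2.81, 2.81], [-0.39, 2.02], [-1.27, 1.25], [0.06, 2.57], [-1.19, 4.33], [0.19, 2], [-2.82, 2.82]. Speed limits (rad/s): [1.89, 1.89, 2.39, 2.39, 3.01, 3.01, 3.01].

### API

Orientations are given as a unit quaternion [x, y, z, w].
In Python, from workcell import r, camera, calibration gives the robot as it stands. The module is installed in compiled form; this text tells all that it offers.
- The arm moves only by the shell command python3 -m handwheel 'ROWS' [FORCE]. ROWS is JSON, a list of rows, each an object with "translation": the shift along the tool's x, y, z scaled (see below), a list of three; "spin": the turn about the tool's z scaled (see below); "jaw": the opening, from 0 (shut) to 1 (fully open). In form: [{"translation": [dx, dy, dz], "spin": spin, "jaw": jaw}, ...]. A call has 1 to 12 rows; each row shifts and turns the commanded pose from where the row before left it, along the tool's axes as they then stand; what a row does not reach is not made up. The controller multiplies each number of a shift by 30 cm and each number of a turn by pi/2 rad. A row lasts 1/12 s, in which the tool goes at most 41.7 mm and 7.16 degrees, less where a joint would pass 70% of its speed; a pose out of reach is approached as far as the arm can. A call with a number of a shift or a turn outside -1 to 1 is refused whole. A call with a gripper value outside its range is refused whole. The fingers move at their own pace and stop on an object; FORCE is the grip in N (left out, the last holds). Time passes only in rows, so rows that do not move let the fingers close. It gives the time, the measured TCP pose, the force, the opening and the grip force at its end, in the units of the state.
- r.observe(): the state, without advancing time (a new reading comes with each control period).
- camera(name): name is "side" or "top" or "wrist"; returns the picture (384x512x3 uint8, red, green, blue); there is no depth.
- calibration(name): a dict with "fov_y" (degrees; the focal length in pixels is half the picture's height over the tangent of half this angle, whatever the lens; pixels are square), "cx", "cy" (the principal point, pixels), "R" (3x3) and "t" (3): a world point X has camera coordinates R X + t. Camera axes: x right, y down, z forward; pixel columns grow to the right and rows downward; lengths in m; the calibration is good to about 2 mm. A picture is of the moment at which its call begins: read the wrist's pose just before it. calibration takes no time and is no camera call; for the wrist camera it gives the pose at the moment of the call.
- r.finish_job(): hands the job in; it is judged then, once.
The state is a dict: "time": time; "qpos": joint angles; "joint_velocities": joint speeds; "effort": joint torques, N m; "ee_pos": TCP position; "tool_rot": TCP orientation; "force": force on the tool from outside, world axes, zero at the start; "ft_torque": the same for the moment, N m; "finger_gap": finger opening in m; "grasp_force": force on a finger pad.
Only numpy, scipy, OpenCV 4.12 (cv2) and the standard library are available. Lean on these libraries where they do the work, as an engineer would, in place of code of your own. Each camera call takes 0.05 s, during which the arm holds its last target. There are 200 camera calls.

### The job

Get this small stone lintel dry-laid and ready to be checked: first clear the chisel off the tall pier and lay it flat in the steel tool tray, then set the thick slate packer squarely on the short pier so that both piers come to the same height. Next lower the lintel gently, without dropping it, onto the tall pier and the packer, right way up, centred and square over the two, and last stand the spirit level upright on the middle of the lintel, along its length. Leave the thin packer and everything else on the bench where it is.

Things in the scene. Friction and masses are not known exactly. Their poses are not given: they have to be found in the camera images.
- stand: Plywood setting board, 120 (x) x 250 (y) x 15 mm, lying fixed on the bench; origin at the centre of its underside. The two piers stand on it, 140 mm apart centre to centre along its y axis, symmetric about its centre (which pier is on which side varies).
- pier_tall: Tall sandstone pier, fixed on the board: 56 (x) x 40 (y) mm, 100 mm high (with a plinth 64 x 48 mm, 12 mm high at its foot). Origin at the centre of its underside, 15 mm above the bench, so its flat top is 115 mm above the bench. Same axes as the board. The chisel lies across its top at the start.
- pier_short: Short sandstone pier, like the tall one but 76 mm high: its flat top is 91 mm above the bench, 24 mm lower than the other. Origin at the centre of its underside.
- packer_thick: Loose dark slate packer, 50 (x) x 40 (y) mm, 24 mm thick, lying flat on the bench. Origin at the centre of its underside. Its 50 mm side belongs along the pier's 56 mm side.
- packer_thin: Loose dark slate packer, 50 x 40 mm, only 12 mm thick: too thin for this job, leave it alone. Origin at the centre of its underside.
- lintel: Sandstone lintel, 200 mm long (y), 38 mm high, about 0.8 kg: the lower 26 mm is 48 mm wide (x), the upper 12 mm is stepped in to 40 mm wide. Origin at the centre of its underside (the bed). It lies right way up on two 18 mm timber bearers at the start, along y.
- level: Aluminium torpedo spirit level with green vials and black ends, 180 mm long (y), 22 mm wide (x), 40 mm high, standing on its long narrow edge on the bench. Origin at the centre of its underside.
- chisel: Mason's steel chisel, 160 mm long (x), square shank 14 x 14 mm, blade 28 mm wide towards +x. Origin at the underside of the middle of the shank, which is also the balance point.
- chisel_edge (a point): Cutting edge of the chisel: 80 mm from its origin along +x, 7 mm up.
- chisel_head (a point): Struck end of the chisel: 80 mm from its origin along -x, 7 mm up.
- tray: Open steel tool tray, fixed on the bench: 220 (x) x 110 (y) x 30 mm high outside, walls 4 mm, floor 4 mm. Origin at the centre of its underside.
- tape: Bystander: grey tape measure, 30 x 62 x 60 mm. Origin at the centre of its underside.
- offcut: Bystander: stepped sandstone offcut, 60 x 44 x 44 mm. Origin at the centre of its underside.

How it is judged:
By the outcome, as a careful person would: the job done as asked, in the order asked, and still so for the second after the job is handed in, with the robot touching nothing.
It also fails if it takes over 72 s, if anything falls off the work surface, if the arm or the gripper's body presses on something with over 40 N, if the wrist force passes 120 N, or if a joint passes its speed limit or range.

## Working session

There is one attempt and no reset: what is moved stays moved. The work goes in short steps, Python scripts to look and compute and a shell command to move; the robot and the scene stay as the last step left them, time stands still between calls to the robot, and variables do not carry over. Pictures are saved under pics/ and viewed, at most 10 in all, crops included, and the job is handed in when it is done.

```bash
mkdir -p pics; python3 - <<'E'
from workcell import r,camera,calibration
import cv2,numpy as np
s=r.observe()
for k in s: print(k,np.round(s[k],3))
for n in("top","side","wrist"):
    c=calibration(n);print(n,{k:np.round(c[k],3).tolist() for k in c})
    cv2.imwrite(f"pics/{n}0.png",camera(n)[:,:,::-1])
a=[cv2.imread(f"pics/{n}0.png") for n in("top","side")]
E
```

```text
time 0.0
qpos [-1.163  0.418 -0.01   1.614  0.005  1.111 -0.053]
joint_velocities [-0.001 -0.001  0.001  0.001  0.001  0.001  0.   ]
effort [-1.0000e-03 -8.5127e+01  6.3800e-01 -4.2602e+01 -4.9000e-02  1.8000e-02
  0.0000e+00]
ee_pos [0.272 0.562 0.205]
tool_rot [ 0.223  0.975 -0.001 -0.   ]
force [0.307 0.419 0.199]
ft_torque [ 0.009 -0.017  0.049]
grasp_force 0.0
finger_gap 0.094
top {'fov_y': 47.308, 'cx': 256.044, 'cy': 201.519, 'R': [[-0.007, -1.0, -0.027], [-0.992, 0.011, -0.125], [0.126, 0.026, -0.992]], 't': [0.034, 0.588, 1.106]}
side {'fov_y': 47.261, 'cx': 255.702, 'cy': 192.723, 'R': [[0.963, -0.268, -0.024], [-0.158, -0.494, -0.855], [0.217, 0.827, -0.518]], 't': [-0.558, 0.205, 1.331]}
wrist {'fov_y': 61.758, 'cx': 255.449, 'cy': 187.534, 'R': [[0.436, 0.9, -0.001], [0.864, -0.418, 0.281], [0.253, -0.123, -0.96]], 't': [-0.623, -0.029, 0.392]}
```

View pics/top0.png

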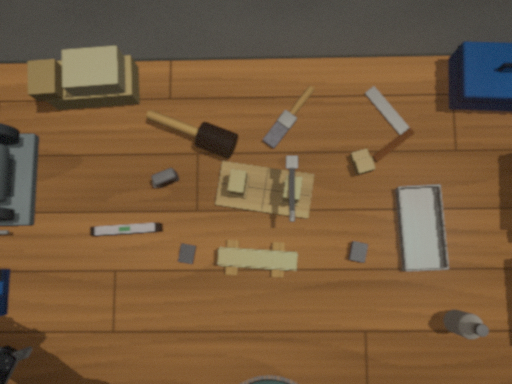

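View pics/side0.png

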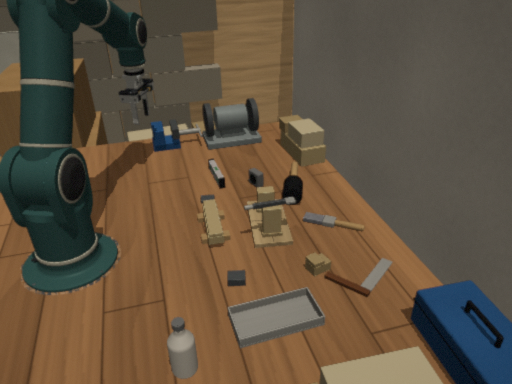

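The top view shows the packers at (187,253) and (358,252), the lintel at (257,259) and the level at (126,229). The board is at (265,190) with the chisel at (292,187) across the right-hand pier, and the tray is at (422,228). The side view agrees.

```bash
cat > h.py <<'E'
from workcell import r,camera,calibration
import cv2,numpy as np,json,os
from scipy.spatial.transform import Rotation as Ro
def f(c): return 192/np.tan(np.radians(c["fov_y"])/2)
def ray(c,p):
    R=np.array(c["R"]);d=R.T@np.array([(p[0]-c["cx"])/f(c),(p[1]-c["cy"])/f(c),1]);return -R.T@np.array(c["t"]),d
def plane(c,p,z):
    o,d=ray(c,p);return o+d*(z-o[2])/d[2]
def tri(obs): # [(cal,px)...] least squares point + residual mm
    A=[];b=[]
    for c,p in obs:
        o,d=ray(c,p);d=d/np.linalg.norm(d);P=np.eye(3)-np.outer(d,d);A.append(P);b.append(P@o)
    A=np.vstack(A);b=np.hstack(b);x=np.linalg.lstsq(A,b,rcond=None)[0];return x,np.abs(A@x-b).max()*1e3
def proj(c,X):
    q=np.array(c["R"])@X+np.array(c["t"]);return np.array([f(c)*q[0]/q[2]+c["cx"],f(c)*q[1]/q[2]+c["cy"]])
def snap(n,tag):
    c=calibration(n);im=camera(n)[:,:,::-1].copy();cv2.imwrite(f"pics/{tag}.png",im)
    json.dump({k:np.array(c[k]).tolist() for k in c},open(f"pics/{tag}.json","w"));return c,im
def load(tag): return json.load(open(f"pics/{tag}.json")),cv2.imread(f"pics/{tag}.png")
def state():
    s=r.observe();R=Ro.from_quat(s["tool_rot"]).as_matrix()
    print("t %.2f"%s["time"],"p",np.round(s["ee_pos"],4),"yaw(x-axis) %.2f tilt %.2f"%(np.degrees(np.arctan2(R[1,0],R[0,0])),np.degrees(np.arccos(-R[2,2]))),"F",np.round(s["force"],1),"gap %.4f gf %.1f"%(s["finger_gap"],s["grasp_force"]));return s,R
def go(target,yaw=None): # needed shift in tool units, spin
    s,R=state();d=R.T@(np.array(target)-s["ee_pos"])/0.3
    print("shift units",np.round(d,4),"rows>=%.1f"%(np.linalg.norm(d)*.3/.0417))
    if yaw is not None:
        y=np.degrees(np.arctan2(R[1,0],R[0,0]));k=(yaw-y+90)%180-90
        # tool z down: positive spin about tool z = decreasing yaw
        print("spin units",round(-k/90,4),"rows>=%.1f"%(abs(k)/7.16), "q7",round(s["qpos"][6],2))
E
python3 - <<'E'
from h import *
s,R=state();print(np.round(R,3))
c=calibration("wrist");C=-np.array(c["R"]).T@np.array(c["t"]);print("cam in tool",R.T@(C-s["ee_pos"]),"cam axis in tool",R.T@np.array(c["R"])[2])
c=calibration("top")
for n,p,z in [("pkL",(187,253),.02),("pkR",(358,252),.02),("lint",(257,259),.056),("level",(126,229),.04),("boardc",(265,190),.015),("chiselA",(292,160),.12),("chiselB",(292,216),.12),("tray",(422,228),.02),("offcut",(362,161),.02),("tape",(164,178),.06)]: print(n,np.round(plane(c,p,z),3))
E
```

```text
t 0.15 p [0.2716 0.5626 0.205 ] yaw(x-axis) 154.23 tilt 0.05 F [ 0.6 -0.1 -0.7] gap 0.0939 gf 0.0
[[-0.901  0.435 -0.   ]
 [ 0.435  0.901 -0.001]
 [-0.    -0.001 -1.   ]]
cam in tool [ 0.08198231 -0.00125331 -0.17900517] cam axis in tool [-2.80972078e-01  1.02878950e-04  9.59715938e-01]
pkL [0.457 0.211 0.02 ]
pkR [ 0.456 -0.235  0.02 ]
lint [0.44  0.027 0.056]
level [0.52  0.368 0.04 ]
boardc [0.622 0.005 0.015]
chiselA [ 0.68  -0.062  0.12 ]
chiselB [ 0.542 -0.06   0.12 ]
tray [ 0.517 -0.403  0.02 ]
offcut [ 0.697 -0.254  0.02 ]
tape [0.65  0.266 0.06 ]
```

View pics/wrist0.png

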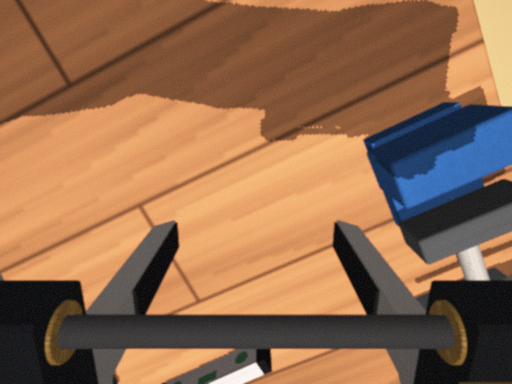

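The wrist view faces along the tool's +x, with its top pointing to +x. I'll turn the tool to yaw 180 and take views from two places over the scene.

```bash
python3 -m handwheel '[{"translation":[0,0,-0.105],"spin":-0.072,"jaw":1},{"translation":[0,0,-0.105],"spin":-0.072,"jaw":1},{"translation":[0,0,-0.105],"spin":-0.072,"jaw":1},{"translation":[0,0,-0.105],"spin":-0.071,"jaw":1}]' && python3 -m handwheel '[{"translation":[-0.09,-0.1,0],"spin":0,"jaw":1},{"translation":[-0.09,-0.1,0],"spin":0,"jaw":1},{"translation":[-0.09,-0.1,0],"spin":0,"jaw":1},{"translation":[-0.09,-0.1,0],"spin":0,"jaw":1},{"translation":[-0.09,-0.1,0],"spin":0,"jaw":1},{"translation":[-0.09,-0.1,0],"spin":0,"jaw":1},{"translation":[-0.09,-0.1,0],"spin":0,"jaw":1},{"translation":[-0.09,-0.1,0],"spin":0,"jaw":1},{"translation":[-0.09,-0.1,0],"spin":0,"jaw":1},{"translation":[-0.09,-0.1,0],"spin":0,"jaw":1},{"translation":[-0.09,-0.1,0],"spin":0,"jaw":1},{"translation":[0,0,0],"spin":0,"jaw":1}]'
python3 -c "
from h import *
state();snap('wrist','wA');go([.62,-.1,.33],180)"
```

```text
time: 0.48
ee_pos: [0.2716, 0.5625, 0.3327]
tool_rot: [-0.003, 1.0, -0.0, -0.0]
force: [0.2, 0.0, -0.5]
finger_gap: 0.0937
grasp_force: 0.0
time: 1.48
ee_pos: [0.5733, 0.2255, 0.3309]
tool_rot: [0.004, 1.0, -0.002, 0.0]
force: [0.3, -1.3, 0.9]
finger_gap: 0.0943
grasp_force: 0.0
t 1.48 p [0.5733 0.2255 0.3309] yaw(x-axis) 179.54 tilt 0.19 F [ 0.3 -1.3  0.9] gap 0.0943 gf 0.0
t 1.53 p [0.5712 0.229  0.3309] yaw(x-axis) 179.70 tilt 0.10 F [-0.7  1.3  0.1] gap 0.0938 gf 0.0
shift units [-0.1683 -1.0958  0.0049] rows>=8.0
spin units -0.0033 rows>=0.0 q7 1.17
```

View pics/wA.png

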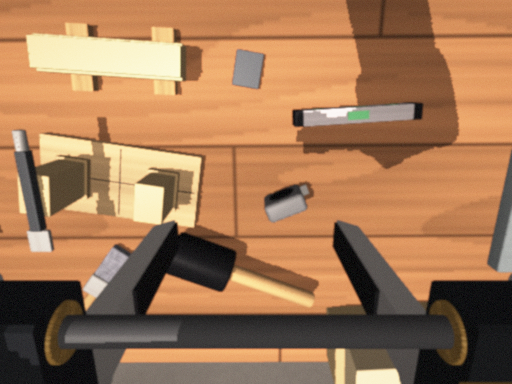

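The view shows the lintel from (28,50) to (184,65), one packer at (249,69), the level at (357,114), the short pier top at (150,195) and the chisel from (18,135) to (40,245). Next I'll move to the second place.

```bash
python3 -m handwheel '[{"translation":[-0.019,-0.125,0],"spin":0,"jaw":1},{"translation":[-0.019,-0.125,0],"spin":0,"jaw":1},{"translation":[-0.019,-0.125,0],"spin":0,"jaw":1},{"translation":[-0.019,-0.125,0],"spin":0,"jaw":1},{"translation":[-0.019,-0.125,0],"spin":0,"jaw":1},{"translation":[-0.019,-0.125,0],"spin":0,"jaw":1},{"translation":[-0.019,-0.125,0],"spin":0,"jaw":1},{"translation":[-0.019,-0.125,0],"spin":0,"jaw":1},{"translation":[-0.019,-0.125,0],"spin":0,"jaw":1},{"translation":[0,0,0],"spin":0,"jaw":1},{"translation":[0,0,0],"spin":0,"jaw":1}]'>/dev/null
python3 -c "
from h import *
state();snap('wrist','wB');state()"
```

```text
t 2.45 p [ 0.6205 -0.1057  0.3311] yaw(x-axis) 179.91 tilt 0.04 F [-0.2  1.   0.3] gap 0.0940 gf 0.0
t 2.50 p [ 0.6207 -0.1037  0.3311] yaw(x-axis) -179.94 tilt 0.04 F [-0.7  1.2 -0. ] gap 0.0936 gf 0.0
```

View pics/wB.png

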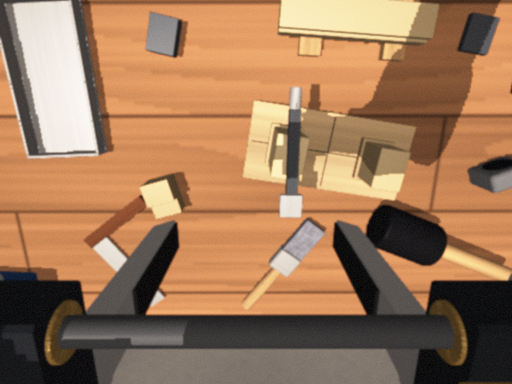

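The view shows the tray's corners at about (0,0), (78,0), (103,152) and (28,157), and the second packer at (163,33) with a visible side face, so it looks like the thick one. The chisel runs from (295,90) to (290,207), the tall pier top is at (290,150) and the short pier top at (385,165).

```bash
python3 - <<'E'
from h import *
for t in("wA","wB"):
    c,im=load(t);h=cv2.cvtColor(im,cv2.COLOR_BGR2HSV)
    m=((h[...,1]<75)).astype(np.uint8)*255;m[225:]=0
    m=cv2.morphologyEx(m,cv2.MORPH_OPEN,np.ones((3,3)))
    n,l,st,ce=cv2.connectedComponentsWithStats(m)
    print(t)
    for i in range(1,n):
        if st[i,4]<150: continue
        cn=cv2.findContours((l==i).astype(np.uint8),0,2)[0][0]
        mm=l==i
        print(st[i],np.round(cv2.boxPoints(cv2.minAreaRect(cn))).astype(int).tolist(),"V",h[...,2][mm].mean().round(), "poly",cv2.approxPolyDP(cn,3,True)[:,0].tolist())
    for p in [(150,195),(100,55),(60,145),(110,190)] if t=="wA" else [(285,155),(385,165),(380,15),(270,110),(420,35),(163,33),(180,35)]: print(p,h[p[1],p[0]])
E
```

```text
wA
[  28   35  152   45 5197] [[26, 69], [28, 33], [182, 44], [179, 80]] V 250.0 poly [[28, 36], [31, 66], [179, 79], [179, 44]]
[233  50  31  39 948] [[231, 84], [237, 49], [264, 53], [258, 88]] V 148.0 poly [[237, 50], [233, 84], [257, 88], [263, 55]]
[ 294  103  128   23 1943] [[293, 110], [421, 102], [422, 118], [294, 127]] V 161.0 poly [[421, 105], [294, 111], [294, 123], [420, 117]]
[  12  130   32   95 1498] [[10, 131], [26, 128], [46, 224], [29, 227]] V 95.0 poly [[14, 130], [15, 157], [29, 224], [43, 224], [25, 134]]
[497 158  15  67 584] [[497, 158], [511, 158], [511, 224], [497, 224]] V 89.0 poly [[511, 158], [497, 224], [511, 224]]
[134 184  29  39 986] [[132, 221], [135, 184], [163, 186], [160, 223]] V 252.0 poly [[135, 184], [134, 219], [159, 222], [162, 188]]
[ 265  185   44   37 1008] [[260, 199], [304, 181], [314, 206], [270, 223]] V 134.0 poly [[305, 185], [292, 186], [290, 192], [278, 198], [267, 196], [265, 210], [269, 219], [275, 221], [304, 210], [303, 196], [308, 193]]
(150, 195) [ 25  52 252]
(100, 55) [ 26  48 251]
(60, 145) [ 23  72 251]
(110, 190) [ 18 104 
[... 729 characters left out ...]
, [279, 215], [299, 217], [301, 195], [296, 193], [300, 88]]
[254 104  33  12 218] [[253, 110], [255, 103], [287, 109], [285, 116]] V 251.0 poly [[254, 107], [267, 113], [286, 113], [281, 108], [270, 109], [260, 104]]
[469 165  43  27 889] [[469, 165], [511, 165], [511, 191], [469, 191]] V 94.0 poly [[469, 169], [473, 183], [492, 191], [511, 187], [511, 165], [498, 169], [479, 165]]
[387 212  32  13 256] [[387, 212], [418, 212], [418, 224], [387, 224]] V 21.0 poly [[387, 213], [392, 216], [388, 224], [418, 223], [413, 218]]
(285, 155) [ 17 101 170]
(385, 165) [ 17 108 166]
(380, 15) [ 23  74 248]
(270, 110) [ 24  73 251]
(420, 35) [ 17 105 161]
(163, 33) [165   3 148]
(180, 35) [ 11 133  98]
```

```bash
python3 - <<'E'
from h import *
a,_=load("wA");b,_=load("wB")
for n,p,q in [("head",(19,132),(296,87.5)),("blade",(40,250),(289,216)),("pkL1",(237,50),(473,13)),("pkL2",(263,55),(498,18)),("pkL3",(257,88),(484,54)),("pkL4",(233,84),(459,49)),("linTL",(28,36),(282,-2)),("linBL",(31,66),(281,25))]:
    x,e=tri([(a,p),(b,q)]);print(n,np.round(x,4),round(e,1))
print("pkR@24",[np.round(plane(b,p,.024)[:2],4).tolist() for p in [(150,13),(180,22),(175,55),(146,49)]])
print("pkR@12",[np.round(plane(b,p,.012)[:2],4).tolist() for p in [(150,13),(180,22),(175,55),(146,49)]])
print("pkL@12",[np.round(plane(a,p,.012)[:2],4).tolist() for p in [(237,50),(263,55),(257,88),(233,84)]])
print("tray",[np.round(plane(b,p,.03)[:2],4).tolist() for p in [(81,1),(106,151),(27,157)]])
h=plane(b,(296,87.5),.126);k=plane(b,(289,216),.122);print("chis",h,k,(h+k)/2,np.degrees(np.arctan2(k[1]-h[1],k[0]-h[0])),np.linalg.norm(h-k))
m=(h+k)/2;go([m[0],m[1],.2],180+np.degrees(np.arctan2(k[1]-h[1],k[0]-h[0])))
E
```

```text
head [ 0.532  -0.0597  0.1224] 0.7
blade [ 0.6886 -0.064   0.1244] 0.4
pkL1 [0.4306 0.198  0.0105] 0.1
pkL2 [0.4371 0.2354 0.0089] 0.5
pkL3 [0.4833 0.2265 0.0066] 0.1
pkL4 [0.4767 0.1905 0.0041] 0.4
linTL [ 0.4186 -0.0728  0.0505] 2.5
linBL [ 0.4534 -0.0736  0.056 ] 0.1
pkR@24 [[0.4322, -0.2499], [0.4434, -0.2098], [0.4855, -0.2197], [0.4776, -0.2598]]
pkR@12 [[0.4296, -0.2534], [0.4411, -0.2123], [0.4842, -0.2225], [0.4761, -0.2635]]
pkL@12 [[0.4309, 0.1981], [0.4379, 0.2355], [0.4833, 0.2265], [0.4773, 0.1911]]
tray [[0.4189, -0.3386], [0.6204, -0.3322], [0.6293, -0.4531]]
chis [ 0.53137301 -0.06025891  0.126     ] [ 0.68994197 -0.06361732  0.122     ] [ 0.61065749 -0.06193811  0.124     ] -1.213315063450462 0.15865494685513662
t 2.50 p [ 0.6207 -0.1037  0.3311] yaw(x-axis) -179.94 tilt 0.04 F [-0.7  1.2 -0. ] gap 0.0936 gf 0.0
shift units [0.033  0.139  0.4372] rows>=3.3
spin units 0.0141 rows>=0.2 q7 1.77
```

```bash
python3 -m handwheel '[{"translation":[0.011,0.046,0.11],"spin":0.005,"jaw":1},{"translation":[0.011,0.046,0.11],"spin":0.005,"jaw":1},{"translation":[0.011,0.047,0.11],"spin":0.004,"jaw":0.6},{"translation":[0,0,0.09],"spin":0,"jaw":0.6},{"translation":[0,0,0.09],"spin":0,"jaw":0.6},{"translation":[0,0,0.06],"spin":0,"jaw":0.6},{"translation":[0,0,0.04],"spin":0,"jaw":0.6},{"translation":[0,0,0],"spin":0,"jaw":0.6},{"translation":[0,0,0],"spin":0,"jaw":0.6}]' 40 >/dev/null
python3 -c "
from h import *
snap('wrist','wC');go([.6107,-.0619,.118],178.8)"
```

```text
t 3.30 p [ 0.6117 -0.0619  0.1496] yaw(x-axis) 178.85 tilt 0.07 F [0.4 0.4 0.9] gap 0.0564 gf 0.0
shift units [ 3.500e-03 -1.000e-04  1.054e-01] rows>=0.8
spin units 0.0005 rows>=0.0 q7 1.72
```

View pics/wC.png

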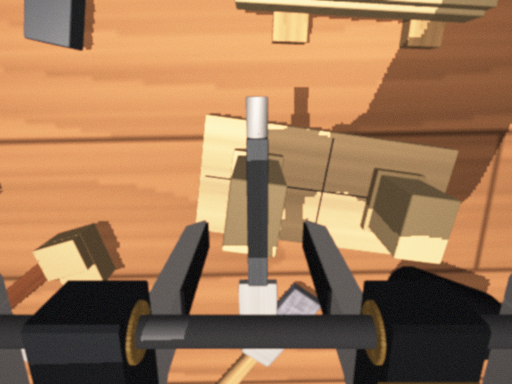

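The chisel is centred between the fingers. Next I'll lower, close and lift.

```bash
python3 -m handwheel '[{"translation":[0.003,0,0.06],"spin":0,"jaw":0.6},{"translation":[0,0,0.045],"spin":0,"jaw":0.6},{"translation":[0,0,0],"spin":0,"jaw":0.6},{"translation":[0,0,0],"spin":0,"jaw":0},{"translation":[0,0,0],"spin":0,"jaw":0},{"translation":[0,0,0],"spin":0,"jaw":0},{"translation":[0,0,0],"spin":0,"jaw":0},{"translation":[0,0,0],"spin":0,"jaw":0}]' 40 
python3 -m handwheel '[{"translation":[0,0,-0.05],"spin":0,"jaw":0},{"translation":[0,0,-0.1],"spin":0,"jaw":0},{"translation":[0,0,-0.13],"spin":0,"jaw":0},{"translation":[0,0,-0.13],"spin":0,"jaw":0},{"translation":[0,0,-0.13],"spin":0,"jaw":0},{"translation":[0,0,0],"spin":0,"jaw":0},{"translation":[0,0,0],"spin":0,"jaw":0}]'
python3 -c "
from h import *
snap('wrist','wD');go([.525,-.395,.28],180)"
```

```text
time: 3.97
ee_pos: [0.6105, -0.0626, 0.1176]
tool_rot: [0.011, 1.0, -0.0, 0.0]
force: [0.4, 0.4, 0.4]
finger_gap: 0.0267
grasp_force: 0.0
time: 4.55
ee_pos: [0.6111, -0.0627, 0.2815]
tool_rot: [0.011, 1.0, 0.0, 0.002]
force: [0.0, -0.1, -0.6]
finger_gap: 0.0006
grasp_force: 0.0
t 4.60 p [ 0.6103 -0.0625  0.2795] yaw(x-axis) 178.80 tilt 0.06 F [-0.1  0.3  0.5] gap 0.0007 gf 0.0
shift units [ 0.261  -1.1141 -0.0021] rows>=8.2
spin units -0.0133 rows>=0.2 q7 1.69
```

View pics/wD.png

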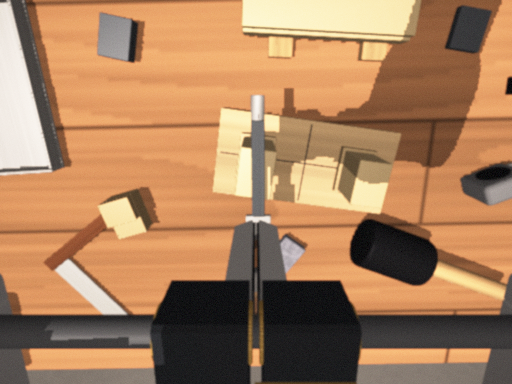

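The fingers had not yet closed when I lifted, so the chisel stayed on the pier, with its head at (258,97). I'll check that it hasn't moved and then repeat the grasp with more closing time.

```bash
python3 - <<'E'
from h import *
c,im=load("wD");h=cv2.cvtColor(im,cv2.COLOR_BGR2HSV);m=(h[...,1]<75)
for y in (100,110,130,150,170,190,205):
    x=np.where(m[y,245:275])[0]+245; 
    if len(x): print(y,x.min(),x.max(),np.round(plane(c,((x.min()+x.max())/2,y),.129),4))
print(plane(c,(258,96),.126))
go([.6107,-.0619,.118],178.8)
E
```

```text
100 251 263 [ 0.5354 -0.0606  0.129 ]
110 251 263 [ 0.5451 -0.0608  0.129 ]
130 252 263 [ 0.565  -0.0607  0.129 ]
150 245 264 [ 0.5855 -0.0642  0.129 ]
170 245 269 [ 0.6069 -0.0621  0.129 ]
190 245 269 [ 0.6291 -0.0625  0.129 ]
205 252 263 [ 0.6462 -0.0623  0.129 ]
[ 0.53164537 -0.05948693  0.126     ]
t 4.60 p [ 0.6103 -0.0625  0.2795] yaw(x-axis) 178.80 tilt 0.06 F [-0.1  0.3  0.5] gap 0.0007 gf 0.0
shift units [-0.0009  0.002   0.5383] rows>=3.9
spin units 0.0 rows>=0.0 q7 1.69
```

```bash
python3 -m handwheel '[{"translation":[0,0,0],"spin":0,"jaw":0.5},{"translation":[0,0,0],"spin":0,"jaw":0.5},{"translation":[0,0,0],"spin":0,"jaw":0.5},{"translation":[0,0,0.05],"spin":0,"jaw":0.5},{"translation":[0,0,0.1],"spin":0,"jaw":0.5},{"translation":[0,0,0.1],"spin":0,"jaw":0.5},{"translation":[0,0,0.1],"spin":0,"jaw":0.5},{"translation":[0,0,0.07],"spin":0,"jaw":0.5},{"translation":[0,0,0.05],"spin":0,"jaw":0.5},{"translation":[0,0,0],"spin":0,"jaw":0.5}]' 40; python3 -c "
from h import *
go([.6107,-.0619,.118],178.8)"
```

```text
time: 5.43
ee_pos: [0.6082, -0.0624, 0.1343]
tool_rot: [0.01, 1.0, -0.0, -0.003]
force: [-0.6, 0.1, 1.2]
finger_gap: 0.0465
grasp_force: 0.0
t 5.43 p [ 0.6082 -0.0624  0.1343] yaw(x-axis) 178.80 tilt 0.32 F [-0.6  0.1  1.2] gap 0.0465 gf 0.0
shift units [-0.0085  0.0018  0.0542] rows>=0.4
spin units -0.0 rows>=0.0 q7 1.72
```

```bash
python3 -m handwheel '[{"translation":[0,0,0.05],"spin":0,"jaw":0.5},{"translation":[0,0,0],"spin":0,"jaw":0.5},{"translation":[0,0,0],"spin":0,"jaw":0.5},{"translation":[0,0,0],"spin":0,"jaw":0.5}]' 40; python3 -c "
from h import *
go([.6107,-.0619,.118],178.8)"
```

```text
time: 5.77
ee_pos: [0.6106, -0.0626, 0.124]
tool_rot: [0.011, 1.0, -0.0, 0.0]
force: [-0.2, 0.9, -0.1]
finger_gap: 0.0468
grasp_force: 0.0
t 5.77 p [ 0.6106 -0.0626  0.124 ] yaw(x-axis) 178.80 tilt 0.05 F [-0.2  0.9 -0.1] gap 0.0468 gf 0.0
shift units [-0.0002  0.0024  0.0201] rows>=0.1
spin units -0.0 rows>=0.0 q7 1.73
```

```bash
python3 -m handwheel '[{"translation":[0,0,0.022],"spin":0,"jaw":0.5},{"translation":[0,0,0],"spin":0,"jaw":0},{"translation":[0,0,0],"spin":0,"jaw":0},{"translation":[0,0,0],"spin":0,"jaw":0},{"translation":[0,0,0],"spin":0,"jaw":0},{"translation":[0,0,0],"spin":0,"jaw":0},{"translation":[0,0,0],"spin":0,"jaw":0},{"translation":[0,0,0],"spin":0,"jaw":0},{"translation":[0,0,0],"spin":0,"jaw":0}]' 40; python3 -m handwheel '[{"translation":[0,0,-0.04],"spin":0,"jaw":0},{"translation":[0,0,-0.08],"spin":0,"jaw":0},{"translation":[0,0,-0.1],"spin":0,"jaw":0},{"translation":[0,0,-0.06],"spin":0,"jaw":0},{"translation":[0,0,0],"spin":0,"jaw":0}]'; python3 -c "
from h import *
snap('wrist','wE');go([.525,-.395,.2],180)"
```

```text
time: 6.52
ee_pos: [0.6103, -0.0624, 0.1165]
tool_rot: [0.01, 1.0, 0.0, 0.0]
force: [0.2, 2.0, 3.9]
finger_gap: 0.0135
grasp_force: 40.0
time: 6.93
ee_pos: [0.6118, -0.0631, 0.2051]
tool_rot: [0.011, 1.0, -0.0, 0.003]
force: [0.8, 0.5, -0.2]
finger_gap: 0.0136
grasp_force: 40.0
t 6.98 p [ 0.611  -0.0628  0.2027] yaw(x-axis) 178.79 tilt 0.19 F [-0.6 -1.  -2.5] gap 0.0139 gf 40.0
shift units [ 0.2633 -1.113   0.0084] rows>=8.2
spin units -0.0135 rows>=0.2 q7 1.7
```

```bash
python3 -m handwheel '[{"translation":[0.029,-0.12,0],"spin":0,"jaw":0},{"translation":[0.029,-0.12,0],"spin":0,"jaw":0},{"translation":[0.029,-0.12,0],"spin":0,"jaw":0},{"translation":[0.029,-0.12,0],"spin":-0.013,"jaw":0},{"translation":[0.029,-0.12,0],"spin":0,"jaw":0},{"translation":[0.029,-0.12,0],"spin":0,"jaw":0},{"translation":[0.029,-0.12,0],"spin":0,"jaw":0},{"translation":[0.029,-0.12,0],"spin":0,"jaw":0},{"translation":[0.029,-0.12,0],"spin":0,"jaw":0},{"translation":[0,0,0],"spin":0,"jaw":0},{"translation":[0,0,0],"spin":0,"jaw":0}]' >/dev/null; python3 -c "
from h import *
state();snap('wrist','wF')"
```

```text
t 7.90 p [ 0.5268 -0.388   0.1991] yaw(x-axis) 179.73 tilt 0.13 F [ 1.1  0.1 -1.6] gap 0.0137 gf 40.0
```

View pics/wF.png

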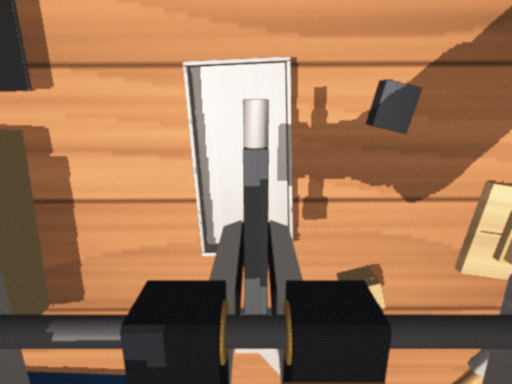

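The tray's top-rim corners are at (184,63), (292,58), (204,254) and about (293,245). The chisel is over it, and the thick packer is at (395,105).

```bash
python3 - <<'E'
from h import *
c,im=load("wF")
q=[plane(c,p,.03) for p in [(184,63),(292,58),(204,254)]]
print(np.round(q,4)); cen=(q[1]+q[2])/2;print("tray c",cen, "yaw",np.degrees(np.arctan2(*(q[2]-q[0])[[1,0]])))
for t,win in (("wB",(130,0,200,70)),("wD",(85,0,150,70)),("wE",(60,0,160,90)),("wF",(360,70,430,140))):
    cc,i=load(t);x0,y0,x1,y1=win
    h=cv2.cvtColor(i,cv2.COLOR_BGR2HSV)[y0:y1,x0:x1];m=(h[...,1]<75).astype(np.uint8)*255
    if t=="wF": print("V",h[...,2][m>0].mean())
    m=cv2.morphologyEx(m,cv2.MORPH_OPEN,np.ones((3,3)));cn=max(cv2.findContours(m,0,2)[0],key=cv2.contourArea)
    print(t,(cv2.approxPolyDP(cn,2.5,True)[:,0]+[x0,y0]).tolist())
go([cen[0],cen[1],.03],np.degrees(np.arctan2(*(q[2]-q[0])[[1,0]])))
big=cv2.hconcat([cv2.resize(load("wF")[1][60:150,350:440],(390,390),interpolation=0),cv2.resize(load("wE")[1][0:90,60:150],(390,390),interpolation=0)]);cv2.imwrite("pics/pk.png",big)
E
```

```text
[[ 0.4138 -0.4609  0.03  ]
 [ 0.4097 -0.3514  0.03  ]
 [ 0.6287 -0.4515  0.03  ]]
tray c [ 0.51918811 -0.40144001  0.03      ] yaw 2.529292368817073
wB [[150, 13], [146, 49], [175, 55], [180, 22], [176, 18]]
wD [[100, 13], [98, 54], [132, 60], [136, 23]]
wE [[64, 0], [63, 44], [107, 53], [111, 8], [99, 0]]
V 68.30572597137014
wF [[381, 81], [368, 123], [405, 132], [420, 88], [391, 80]]
t 7.95 p [ 0.528  -0.386   0.1992] yaw(x-axis) 179.89 tilt 0.11 F [ 1.   0.5 -1.6] gap 0.0138 gf 40.0
shift units [ 0.0282 -0.052   0.5641] rows>=4.1
spin units -0.0293 rows>=0.4 q7 2.3
```

```bash
python3 -m handwheel '[{"translation":[0.014,-0.026,0],"spin":-0.015,"jaw":0},{"translation":[0.014,-0.026,0.05],"spin":-0.015,"jaw":0},{"translation":[0,0,0.1],"spin":0,"jaw":0},{"translation":[0,0,0.12],"spin":0,"jaw":0},{"translation":[0,0,0.12],"spin":0,"jaw":0},{"translation":[0,0,0.09],"spin":0,"jaw":0},{"translation":[0,0,0.06],"spin":0,"jaw":0},{"translation":[0,0,0.04],"spin":0,"jaw":0},{"translation":[0,0,0],"spin":0,"jaw":0},{"translation":[0,0,0],"spin":0,"jaw":0}]'; python3 -c "
from h import *
go([.519,-.4014,.0055],182.5)"
```

```text
time: 8.78
ee_pos: [0.521, -0.4008, 0.0266]
tool_rot: [-0.024, 1.0, 0.0, -0.0]
force: [-0.4, 0.2, -2.0]
finger_gap: 0.0134
grasp_force: 40.0
t 8.78 p [ 0.521  -0.4008  0.0266] yaw(x-axis) -177.28 tilt 0.02 F [-0.4  0.2 -2. ] gap 0.0134 gf 40.0
shift units [ 0.0066 -0.0015  0.0704] rows>=0.5
spin units 0.0024 rows>=0.0 q7 2.43
```

```bash
python3 -m handwheel '[{"translation":[0.006,0,0.03],"spin":0,"jaw":0},{"translation":[0,0,0.02],"spin":0,"jaw":0},{"translation":[0,0,0.01],"spin":0,"jaw":0},{"translation":[0,0,0.006],"spin":0,"jaw":0},{"translation":[0,0,0.003],"spin":0,"jaw":0},{"translation":[0,0,0],"spin":0,"jaw":0}]';  python3 -m handwheel '[{"translation":[0,0,0],"spin":0,"jaw":0.35},{"translation":[0,0,0],"spin":0,"jaw":0.35},{"translation":[0,0,0],"spin":0,"jaw":0.35},{"translation":[0,0,0],"spin":0,"jaw":0.35}]';python3 -m handwheel '[{"translation":[0,0,-0.05],"spin":0,"jaw":0.35},{"translation":[0,0,-0.13],"spin":0,"jaw":0.35},{"translation":[0,0,-0.13],"spin":0,"jaw":1},{"translation":[0,0,-0.13],"spin":0,"jaw":1},{"translation":[0,0,-0.13],"spin":0,"jaw":1},{"translation":[0,0,0],"spin":0,"jaw":1}]'; python3 - <<'E'
from h import *
snap('wrist','wG')
# thick packer top corners: order far-left.. triangulate contour extremes wB/wD(/wF)
S={t:load(t)[0] for t in("wB","wD","wF")}
for n,o in {"LB":[("wB",(146,49)),("wD",(98,54))],"LT":[("wB",(150,13)),("wD",(100,13))]}.items(): print(n,tri([(S[t],p) for t,p in o]))
state()
c,im=load("wG");x=cv2.resize(im[40:260,150:450],(750,550));cv2.imwrite("pics/G2.png",x)
E
```

```text
time: 9.28
ee_pos: [0.5188, -0.4016, 0.0058]
tool_rot: [-0.023, 1.0, -0.0, 0.0]
force: [0.8, 0.5, -1.6]
finger_gap: 0.0132
grasp_force: 40.0
time: 9.62
ee_pos: [0.5189, -0.4017, 0.0059]
tool_rot: [-0.023, 1.0, -0.0, 0.0]
force: [0.1, 0.2, -0.4]
finger_gap: 0.0323
grasp_force: 0.0
time: 10.12
ee_pos: [0.521, -0.4039, 0.186]
tool_rot: [-0.023, 1.0, -0.003, 0.004]
force: [0.4, -0.7, 0.4]
finger_gap: 0.056
grasp_force: 0.0
LB (array([ 0.47715706, -0.26067411,  0.02110875]), np.float64(0.033529643588714464))
LT (array([ 0.43094081, -0.25095131,  0.02036268]), np.float64(0.48569926773961436))
t 10.17 p [ 0.5202 -0.4029  0.1822] yaw(x-axis) -177.34 tilt 0.43 F [-0.2 -1.1 -0.6] gap 0.0598 gf 0.0
```

View pics/G2.png

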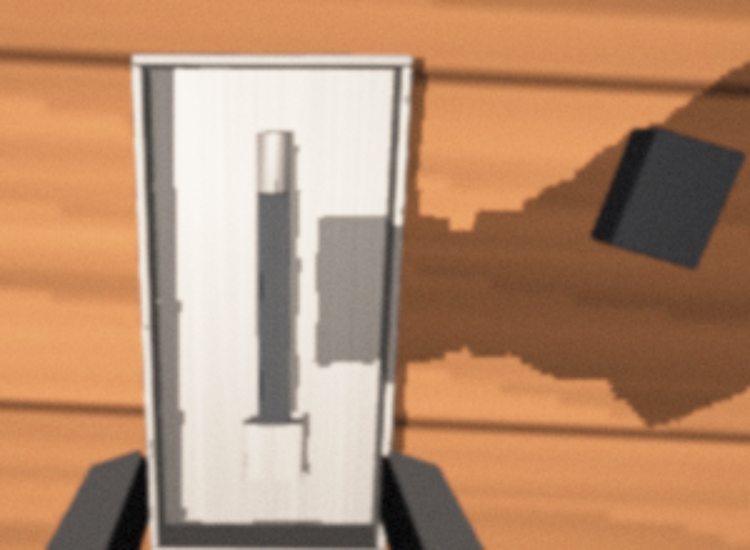

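The chisel lies flat in the tray. In this crop the thick packer's top face has its right corners at about (745,153) and (695,268), which are (448,101) and (428,147) in the full picture.

```bash
python3 - <<'E'
from h import *
c,im=load("wG");b=load("wB")[0];d=load("wD")[0]
gc=[plane(c,p,.024) for p in [(412,91),(448,101),(428,147),(393,136.5)]];print(np.round(gc,4))
L=[plane(b,(150,13),.024),plane(b,(146,49),.024),plane(d,(100,13),.024),plane(d,(98,54),.024)];print(np.round(L,4))
LT=(L[0]+L[2])/2;LB=(L[1]+L[3])/2
Q=np.array([LT,gc[1],gc[2],LB]);cen=Q.mean(0)
x=(Q[3]-Q[0]+Q[2]-Q[1]);print("cen",cen,"long side yaw",np.degrees(np.arctan2(x[1],x[0])),np.linalg.norm(Q[3]-Q[0]),np.linalg.norm(Q[2]-Q[1]),np.linalg.norm(Q[1]-Q[0]))
x=gc[3]-gc[0]+gc[2]-gc[1];print(np.mean(gc,0),np.degrees(np.arctan2(x[1],x[0])))
# pier tops & board: candidate bright contours
for t in("wA","wB","wD","wE"):
    cc,i=load(t);h=cv2.cvtColor(i,cv2.COLOR_BGR2HSV)
    print(t,[np.round(proj(cc,np.array([.622,.005,z])),0) for z in(.015,.115)])
a=load("wA")[0]
print("short top wA",[np.round(plane(a,p,.091)[:2],4).tolist() for p in[(135,184),(162,188),(159,222),(134,219)]])
E
```

```text
[[ 0.4305 -0.2515  0.024 ]
 [ 0.4385 -0.2131  0.024 ]
 [ 0.4863 -0.224   0.024 ]
 [ 0.4769 -0.2629  0.024 ]]
[[ 0.4322 -0.2499  0.024 ]
 [ 0.4776 -0.2598  0.024 ]
 [ 0.4312 -0.2494  0.024 ]
 [ 0.4775 -0.2594  0.024 ]]
cen [ 0.45850381 -0.23657972  0.024     ] long side yaw -12.533986476705119 0.04682838462945919 0.048992892238717875 0.03714078448956857
[ 0.45803665 -0.23788974  0.024     ] -13.306284054585854
wA [array([119., 180.]), array([ 87., 200.])]
wB [array([327., 150.]), array([345., 163.])]
wD [array([304., 161.]), array([317., 179.])]
wE [array([314., 173.]), array([334., 200.])]
short top wA [[0.6074, 0.0598], [0.6133, 0.096], [0.6631, 0.0872], [0.6583, 0.0526]]
```

```bash
python3 -c "
from h import *
go([.4583,-.2372,.12],167)
s,R=state();import numpy as np
a=np.radians(167);R2=np.array([[np.cos(a),np.sin(a),0],[np.sin(a),-np.cos(a),0],[0,0,-1]]);print(R2.T@(np.array([.4583,-.2372,.12])-s['ee_pos'])/.3)"
```

```text
t 10.17 p [ 0.5202 -0.4029  0.1822] yaw(x-axis) -177.34 tilt 0.43 F [-0.2 -1.1 -0.6] gap 0.0598 gf 0.0
shift units [0.1819 0.5623 0.2038] rows>=4.5
spin units 0.174 rows>=2.2 q7 2.38
t 10.17 p [ 0.5202 -0.4029  0.1822] yaw(x-axis) -177.34 tilt 0.43 F [-0.2 -1.1 -0.6] gap 0.0598 gf 0.0
[0.32542468 0.49178662 0.20738581]
```

```bash
python3 -m handwheel '[{"translation":[0,0,0],"spin":0.058,"jaw":1},{"translation":[0,0,0],"spin":0.058,"jaw":1},{"translation":[0,0,0],"spin":0.058,"jaw":1},{"translation":[0.054,0.082,0.034],"spin":0,"jaw":1},{"translation":[0.054,0.082,0.034],"spin":0,"jaw":1},{"translation":[0.054,0.082,0.034],"spin":0,"jaw":1},{"translation":[0.054,0.082,0.034],"spin":0,"jaw":1},{"translation":[0.054,0.082,0.034],"spin":0,"jaw":1},{"translation":[0.054,0.082,0.034],"spin":0,"jaw":1},{"translation":[0,0,0],"spin":0,"jaw":1},{"translation":[0,0,0],"spin":0,"jaw":1}]' >/dev/null;python3 -c "
from h import *
c,im=snap('wrist','wH');print([np.round(proj(c,np.array([.4583,-.2372,z]))) for z in(0,.024)])
go([.4583,-.2372,.006],167)
h=cv2.cvtColor(im,cv2.COLOR_BGR2HSV);m=(h[...,1]<75).astype(np.uint8)*255
m=cv2.morphologyEx(m,cv2.MORPH_OPEN,np.ones((3,3)));n,l,st,ce=cv2.connectedComponentsWithStats(m)
for i in range(1,n):
  if st[i,4]>300: print(st[i],ce[i].round())
"
```

```text
[array([254., 186.]), array([254., 193.])]
t 11.13 p [ 0.4573 -0.2358  0.1158] yaw(x-axis) 167.05 tilt 0.01 F [-0.5 -0.1 -0.1] gap 0.0937 gf 0.0
shift units [-0.0043 -0.0039  0.3659] rows>=2.6
spin units 0.0005 rows>=0.0 q7 1.93
[    0   163   454   221 37345] [182. 289.]
[ 232  162   45   57 2485] [254. 190.]
[   0  318   47   66 2527] [ 20. 354.]
[ 467  318   45   64 2417] [491. 352.]
```

```bash
python3 -m handwheel '[{"translation":[-0.004,-0.004,0.08],"spin":0,"jaw":0.8},{"translation":[0,0,0.1],"spin":0,"jaw":0.7},{"translation":[0,0,0.09],"spin":0,"jaw":0.7},{"translation":[0,0,0.06],"spin":0,"jaw":0.7},{"translation":[0,0,0.035],"spin":0,"jaw":0.7},{"translation":[0,0,0],"spin":0,"jaw":0.6},{"translation":[0,0,0],"spin":0,"jaw":0},{"translation":[0,0,0],"spin":0,"jaw":0},{"translation":[0,0,0],"spin":0,"jaw":0},{"translation":[0,0,0],"spin":0,"jaw":0},{"translation":[0,0,0],"spin":0,"jaw":0},{"translation":[0,0,0],"spin":0,"jaw":0}]' 30;python3 -c "
from h import *
state()"
```

```text
time: 12.13
ee_pos: [0.4589, -0.2376, 0.0071]
tool_rot: [0.113, 0.994, -0.0, 0.001]
force: [-1.2, 0.6, 8.8]
finger_gap: 0.0397
grasp_force: 30.0
t 12.13 p [ 0.4589 -0.2376  0.0071] yaw(x-axis) 167.01 tilt 0.11 F [-1.2  0.6  8.8] gap 0.0397 gf 30.0
```

```bash
python3 -m handwheel '[{"translation":[0,0,-0.05],"spin":-0.022,"jaw":0},{"translation":[0,0,-0.1],"spin":-0.022,"jaw":0},{"translation":[0,0,-0.13],"spin":0,"jaw":0},{"translation":[0,0,-0.13],"spin":0,"jaw":0},{"translation":[0,0,-0.13],"spin":0,"jaw":0},{"translation":[0,0,-0.13],"spin":0,"jaw":0},{"translation":[0,0,-0.1],"spin":0,"jaw":0},{"translation":[0,0,0],"spin":0,"jaw":0}]';python3 -c "
from h import *
snap('wrist','wI');go([.70,0,.24],171)"
```

```text
time: 12.8
ee_pos: [0.4601, -0.2384, 0.2433]
tool_rot: [0.079, 0.997, -0.001, 0.004]
force: [1.2, -0.8, -1.3]
finger_gap: 0.0398
grasp_force: 30.0
t 12.85 p [ 0.4593 -0.2378  0.2402] yaw(x-axis) 170.98 tilt 0.34 F [ 0.   0.1 -3. ] gap 0.0396 gf 30.0
shift units [-0.668   0.9086  0.0043] rows>=8.1
spin units -0.0002 rows>=0.0 q7 1.92
```

```bash
python3 -m handwheel '[{"translation":[-0.075,0.101,0],"spin":0,"jaw":0},{"translation":[-0.075,0.101,0],"spin":0,"jaw":0},{"translation":[-0.075,0.101,0],"spin":0,"jaw":0},{"translation":[-0.074,0.101,0],"spin":0,"jaw":0},{"translation":[-0.074,0.101,0],"spin":0,"jaw":0},{"translation":[-0.074,0.101,0],"spin":0,"jaw":0},{"translation":[-0.074,0.101,0],"spin":0,"jaw":0},{"translation":[-0.074,0.101,0],"spin":0,"jaw":0},{"translation":[-0.073,0.101,0],"spin":0,"jaw":0},{"translation":[0,0,0],"spin":0,"jaw":0},{"translation":[0,0,0],"spin":0,"jaw":0}]';python3 - <<'E'
from h import *
c,im=snap('wrist','wJ');state();h=cv2.cvtColor(im,cv2.COLOR_BGR2HSV)
for n,X in {"tall":[.6136,-.0644,.115],"short":[.6355,.0739,.091]}.items():
    u,v=proj(c,np.array(X)).round().astype(int);print(n,u,v,h[v,u])
    for dv in range(-50,51,5): print(dv,[tuple(h[v+dv,u+du][1:]) for du in range(-50,51,10) if 0<=u+du<512 and 0<=v+dv<384]) if dv%25==0 else 0
    # flood fill region from centre
    m=np.zeros((386,514),np.uint8);cv2.floodFill(cv2.GaussianBlur(im,(3,3),0),m,(int(u),int(v)),(0,0,0),(6,)*3,(6,)*3,4|(255<<8)|cv2.FLOODFILL_MASK_ONLY)
    m=m[1:-1,1:-1];cn=max(cv2.findContours(m,0,2)[0],key=cv2.contourArea)
    print(cv2.contourArea(cn),cv2.approxPolyDP(cn,4,True)[:,0].tolist(),cv2.boxPoints(cv2.minAreaRect(cn)).round(1).tolist())
E
```

```text
time: 13.77
ee_pos: [0.6989, 0.0026, 0.2346]
tool_rot: [0.077, 0.997, -0.0, -0.001]
force: [-0.5, -1.0, -1.1]
finger_gap: 0.0399
grasp_force: 30.0
t 13.82 p [0.6984 0.0007 0.2353] yaw(x-axis) 171.00 tilt 0.13 F [ 0.3 -0.9 -2. ] gap 0.0398 gf 30.0
tall 169 104 [ 29  20 254]
-50 [(np.uint8(134), np.uint8(236)), (np.uint8(136), np.uint8(233)), (np.uint8(140), np.uint8(230)), (np.uint8(57), np.uint8(254)), (np.uint8(54), np.uint8(254)), (np.uint8(57), np.uint8(254)), (np.uint8(60), np.uint8(254)), (np.uint8(58), np.uint8(254)), (np.uint8(57), np.uint8(254)), (np.uint8(59), np.uint8(254)), (np.uint8(59), np.uint8(254))]
-25 [(np.uint8(143), np.uint8(225)), (np.uint8(135), np.uint8(236)), (np.uint8(132), np.uint8(238)), (np.uint8(24), np.uint8(254)), (np.uint8(26), np.uint8(254)), (np.uint8(24), np.uint8(254)), (np.uint8(23), np.uint8(254)), (np.uint8(62), np.uint8(252)), (np.uint8(97), np.uint8(97)), (np.uint8(116), np.uint8(125)), (np.uint8(115), np.uint8(179))]
0 [(np.uint8(144), np.uint8(227)), (np.uint8(144), np.uint8(228)), (np.uint8(140), np.uint8(231)), (np.uint8(24), np.uint8(254)
[... 2362 characters left out ...]
nt8(94), np.uint8(201)), (np.uint8(100), np.uint8(196)), (np.uint8(96), np.uint8(199)), (np.uint8(111), np.uint8(172)), (np.uint8(118), np.uint8(175)), (np.uint8(143), np.uint8(130)), (np.uint8(149), np.uint8(130))]
50 [(np.uint8(134), np.uint8(228)), (np.uint8(143), np.uint8(226)), (np.uint8(147), np.uint8(130)), (np.uint8(141), np.uint8(139)), (np.uint8(141), np.uint8(139)), (np.uint8(147), np.uint8(135)), (np.uint8(151), np.uint8(125)), (np.uint8(140), np.uint8(129)), (np.uint8(144), np.uint8(129)), (np.uint8(153), np.uint8(128)), (np.uint8(152), np.uint8(129))]
1345.5 [[301, 77], [301, 115], [325, 115], [339, 105], [339, 77]] [[301.0, 77.0], [339.0, 77.0], [339.0, 115.0], [301.0, 115.0]]
```

```bash
cat >> h.py <<'E'
def comp(im,seed,smax,vmin=240,dec=3):
    h=cv2.cvtColor(cv2.GaussianBlur(im,(3,3),0),cv2.COLOR_BGR2HSV);m=((h[...,1]<smax)&(h[...,2]>vmin)).astype(np.uint8)*255
    m=cv2.morphologyEx(m,cv2.MORPH_OPEN,np.ones((5,5)));n,l=cv2.connectedComponents(m,connectivity=4);k=l[seed[1],seed[0]]
    if k==0: return None
    return max(cv2.findContours((l==k).astype(np.uint8),0,2)[0],key=cv2.contourArea)
def rect(c,cn,z):
    P=np.array([plane(c,p,z)[:2] for p in cn[:,0]],np.float32)
    (x,y),(w,h_),a=cv2.minAreaRect(P*1000);return (x/1e3,y/1e3),(w,h_),a,P
E
python3 - <<'E'
from h import *
for t in("wJ","wI","wA","wB","wF"):
    c,im=load(t)
    for n,X,sm in(("tall",[.6136,-.0644,.115],45),("short",[.6355,.0739,.091],52)):
        u,v=proj(c,np.array(X)).round().astype(int)
        if not(5<u<506 and 5<v<215): continue
        for s in((0,0),(0,-12),(12,0),(-12,0)):
            cn=comp(im,(u+s[0],v+s[1]),sm)
            if cn is not None: break
        if cn is None: print(t,n,"none",u,v);continue
        ce,sz,a,P=rect(c,cn,X[2])
        print(t,n,np.round(ce,4),np.round(sz,1),round(a,1),cv2.approxPolyDP(cn,3,True)[:,0].tolist())
E
```

```text
wJ tall [ 0.615  -0.0645] [37.8 53.3] 80.9 [[147, 74], [151, 134], [191, 134], [188, 75]]
wJ short [0.6287 0.0748] [36.2 36.3] 80.9 [[302, 77], [300, 115], [326, 113], [337, 106], [339, 77]]
wA tall none 33 194
wA short [0.6206 0.0761] [32.8 19.1] 84.0 [[136, 186], [139, 199], [147, 196], [154, 200], [160, 196], [160, 189]]
wB tall none 289 157
wB short none 391 169
```

```bash
python3 -m handwheel '[{"translation":[0.019,0.12,0],"spin":0,"jaw":0},{"translation":[0.019,0.12,0],"spin":0,"jaw":0},{"translation":[0,0,0],"spin":0,"jaw":0},{"translation":[0,0,0],"spin":0,"jaw":0}]'>/dev/null;python3 - <<'E'
from h import *
c,im=snap('wrist','wK');j,jm=load('wJ')
def quad(cn): 
    p=cn[:,0].astype(float);return [p[np.argmin(p@d)] for d in np.array([[1,1],[-1,1],[1,-1],[-1,-1]])]
for n,X,sm in(("tall",[.615,-.0645,.115],45),("short",[.6371,.0737,.091],52)):
    Q=[]
    for cc,i in((j,jm),(c,im)):
        u,v=proj(cc,np.array(X)).round().astype(int)
        for s in((0,-12),(0,0),(12,-12),(-12,-12)):
            cn=comp(i,(u+s[0],v+s[1]),sm)
            if cn is not None: break
        if cn is None: print("none",u,v);break
        Q.append(quad(cn));ce,sz,a,P=rect(cc,cn,X[2]);print(n,np.round(ce,4),np.round(sz,1),round(a,1))
    else:
        for a,b in zip(*Q):
            x,e=tri([(j,a),(c,b)]);print(np.round(x,4),round(e,1))
go([.6372,.0737,.18],170.9)
E
```

```text
tall [ 0.615  -0.0645] [37.8 53.3] 80.9
tall [ 0.6144 -0.0638] [36.6 52.1] 81.0
[ 0.5862 -0.0781  0.1129] 0.4
[ 0.592  -0.0419  0.1155] 0.5
[ 0.6374 -0.0888  0.1089] 0.6
[ 0.643  -0.0502  0.1155] 0.2
short [0.6287 0.0748] [36.2 36.3] 80.9
short [0.6372 0.0735] [37.2 54.1] 79.6
[0.6083 0.0604 0.097 ] 0.1
[0.6145 0.0962 0.0863] 0.1
[0.649  0.0528 0.1167] 7.2
[0.6457 0.079  0.1538] 9.2
t 14.20 p [0.6983 0.0726 0.2368] yaw(x-axis) 170.95 tilt 0.04 F [ 0.5 -1.5 -1.4] gap 0.0398 gf 30.0
shift units [ 0.2018 -0.0285  0.1895] rows>=2.0
spin units 0.0006 rows>=0.0 q7 1.37
```

```bash
python3 -m handwheel '[{"translation":[0.05,-0.007,0],"spin":0,"jaw":0},{"translation":[0.1,-0.014,0.03],"spin":0,"jaw":0},{"translation":[0.052,-0.007,0.06],"spin":0,"jaw":0},{"translation":[0,0,0.1],"spin":0,"jaw":0},{"translation":[0,0,0.1],"spin":0,"jaw":0},{"translation":[0,0,0.06],"spin":0,"jaw":0},{"translation":[0,0,0.04],"spin":0,"jaw":0},{"translation":[0,0,0.01],"spin":0,"jaw":0},{"translation":[0,0,0],"spin":0,"jaw":0},{"translation":[0,0,0],"spin":0,"jaw":0}]';python3 -c "
from h import *
go([.6372,.0736,.098],170.9)"
```

```text
time: 15.03
ee_pos: [0.6384, 0.074, 0.1181]
tool_rot: [0.079, 0.997, 0.0, 0.001]
force: [-0.0, 0.3, -0.5]
finger_gap: 0.0399
grasp_force: 30.0
t 15.03 p [0.6384 0.074  0.1181] yaw(x-axis) 170.92 tilt 0.08 F [-0.   0.3 -0.5] gap 0.0399 gf 30.0
shift units [ 0.0038 -0.0019  0.0672] rows>=0.5
spin units 0.0002 rows>=0.0 q7 1.37
```

```bash
python3 -m handwheel '[{"translation":[0.003,-0.002,0.03],"spin":0,"jaw":0},{"translation":[0,0,0.02],"spin":0,"jaw":0},{"translation":[0,0,0.009],"spin":0,"jaw":0},{"translation":[0,0,0.005],"spin":0,"jaw":0},{"translation":[0,0,0.003],"spin":0,"jaw":0},{"translation":[0,0,0],"spin":0,"jaw":0}]'; python3 -m handwheel '[{"translation":[0,0,0.003],"spin":0,"jaw":0},{"translation":[0,0,0.003],"spin":0,"jaw":0},{"translation":[0,0,0],"spin":0,"jaw":0}]'
```

```text
time: 15.53
ee_pos: [0.6365, 0.0742, 0.0981]
tool_rot: [0.079, 0.997, 0.0, -0.0]
force: [-12.6, -0.8, 21.8]
finger_gap: 0.0399
grasp_force: 30.0
time: 15.78
ee_pos: [0.637, 0.0741, 0.0978]
tool_rot: [0.079, 0.997, 0.0, 0.0]
force: [-18.5, -2.6, 39.3]
finger_gap: 0.0397
grasp_force: 30.0
```

```bash
python3 -m handwheel '[{"translation":[0,0,-0.006],"spin":0,"jaw":0},{"translation":[0,0,-0.002],"spin":0,"jaw":0},{"translation":[0,0,0],"spin":0,"jaw":0}]'; python3 -m handwheel '[{"translation":[0,0,0],"spin":0,"jaw":0.65},{"translation":[0,0,0],"spin":0,"jaw":0.65},{"translation":[0,0,0],"spin":0,"jaw":0.65},{"translation":[0,0,0],"spin":0,"jaw":0.65}]'; python3 -m handwheel '[{"translation":[0,0,-0.05],"spin":0,"jaw":0.65},{"translation":[0,0,-0.12],"spin":0,"jaw":0.65},{"translation":[0,0,-0.12],"spin":0,"jaw":1},{"translation":[-0.1,0,-0.09],"spin":0,"jaw":1},{"translation":[-0.13,0,0],"spin":0,"jaw":1},{"translation":[0,0,0],"spin":0,"jaw":1},{"translation":[0,0,0],"spin":0,"jaw":1}]'; python3 - <<'E'
from h import *
c,im=snap('wrist','wL');state()
h=cv2.cvtColor(im,cv2.COLOR_BGR2HSV)
X=np.array([.6372,.0736,.115]);u,v=proj(c,X).round().astype(int);print(u,v,h[v,u])
m=((h[...,2]<190)&(h[...,1]<70)).astype(np.uint8)*255;m=cv2.morphologyEx(m,cv2.MORPH_OPEN,np.ones((3,3)));n,l=cv2.connectedComponents(m,connectivity=4);k=l[v,u]
cn=max(cv2.findContours((l==k).astype(np.uint8),0,2)[0],key=cv2.contourArea)
ce,sz,a,P=rect(c,cn,.115);print(k,np.round(ce,4),np.round(sz,1),round(a,1),cv2.approxPolyDP(cn,3,True)[:,0].tolist())
E
```

```text
time: 16.03
ee_pos: [0.637, 0.0743, 0.0978]
tool_rot: [0.079, 0.997, 0.0, 0.0]
force: [-3.5, -0.5, 8.4]
finger_gap: 0.0397
grasp_force: 30.0
time: 16.37
ee_pos: [0.6367, 0.0742, 0.0972]
tool_rot: [0.079, 0.997, -0.0, -0.0]
force: [0.5, 0.4, 0.1]
finger_gap: 0.0604
grasp_force: 0.0
time: 16.95
ee_pos: [0.7057, 0.0628, 0.2105]
tool_rot: [0.079, 0.997, -0.0, -0.0]
force: [-0.8, -0.1, -0.2]
finger_gap: 0.0909
grasp_force: 0.0
t 17.00 p [0.7047 0.0632 0.2105] yaw(x-axis) 170.95 tilt 0.08 F [-0.4  0.1 -0.1] gap 0.0928 gf 0.0
257 110 [  6   8 159]
3 [0.6347 0.0737] [39.2 48.3] 80.9 [[233, 77], [234, 136], [278, 136], [280, 77]]
```

```bash
python3 - <<'E'
from h import *
c,im=load('wL');u,v=proj(c,np.array([.615,-.0645,.115])).round().astype(int);print(u,v)
cn=comp(im,(u,v),45);ce,sz,a,P=rect(c,cn,.115);print(np.round(ce,4),np.round(sz,1),round(a,1),cv2.approxPolyDP(cn,3,True)[:,0].tolist())
h=cv2.cvtColor(im,cv2.COLOR_BGR2HSV)
for col in(245,257,268): print([(y,int(h[y,col,1]),int(h[y,col,2])) for y in list(range(64,84,1))+list(range(130,150,1))])
E
```

```text
89 110
[ 0.6147 -0.0638] [36.4 52.6] 80.9 [[70, 78], [66, 95], [73, 140], [114, 141], [106, 76]]
[(64, 76, 252), (65, 73, 252), (66, 76, 251), (67, 74, 252), (68, 80, 250), (69, 83, 250), (70, 79, 250), (71, 82, 250), (72, 81, 250), (73, 85, 249), (74, 96, 245), (75, 108, 207), (76, 78, 138), (77, 14, 132), (78, 3, 152), (79, 8, 160), (80, 6, 161), (81, 5, 164), (82, 6, 163), (83, 2, 162), (130, 6, 80), (131, 10, 79), (132, 7, 77), (133, 3, 78), (134, 10, 80), (135, 13, 80), (136, 27, 84), (137, 85, 178), (138, 75, 248), (139, 67, 254), (140, 69, 253), (141, 69, 253), (142, 68, 253), (143, 73, 252), (144, 79, 252), (145, 73, 252), (146, 76, 251), (147, 77, 251), (148, 75, 251), (149, 76, 251)]
[(64, 78, 251), (65, 73, 251), (66, 74, 252), (67, 78, 251), (68, 78, 251), (69, 78, 250), (70, 81, 250), (71, 78, 251), (72, 89, 248), (73, 108, 220), (74, 113, 172), (75, 110, 130), (76, 50, 108), (77, 6, 125), (78, 5, 147), (79, 6, 162), (80, 5, 155), (81, 7, 156), (82, 5, 157), (83, 6, 157), (130, 0, 80), (131, 0, 81), (132, 10, 78), (133, 9, 83), (134, 9, 81), (135, 3, 81), (136, 10, 74), (137, 81, 116), (138, 106, 214), (139, 83, 252), (140, 68, 254), (141, 66, 253), (142, 70, 253), (143, 70, 252), (144, 70, 252), (145, 75, 252), (146, 77, 252), (147, 77, 252), (148, 74, 252), (149, 74, 252)]
[(64, 76, 251), (65, 73, 251), (66, 79, 251), (67, 78, 251), (68, 77, 251), (69, 81, 251), (70, 92, 246), (71, 113, 213), (72, 114, 175), (73, 117, 170), (74, 115, 160), (75, 102, 137), (76, 49, 110), (77, 8, 121), (78, 7, 149), (79, 7, 154), (80, 8, 158), (81, 3, 152), (82, 5, 157), (83, 7, 154), (130, 6, 79), (131, 10, 80), (132, 3, 83), (133, 7, 78), (134, 10, 80), (135, 6, 79), (136, 10, 77), (137, 80, 112), (138, 110, 194), (139, 98, 243), (140, 93, 244), (141, 108, 220), (142, 116, 189), (143, 112, 185), (144, 116, 181), (145, 112, 189), (146, 107, 213), (147, 113, 215), (148, 108, 217), (149, 107, 221)]
```

```bash
python3 -c "
from h import *
go([.54,.03,.25])"; python3 -m handwheel '[{"translation":[0.106,-0.039,-0.026],"spin":0,"jaw":1},{"translation":[0.106,-0.039,-0.026],"spin":0,"jaw":1},{"translation":[0.106,-0.039,-0.026],"spin":0,"jaw":1},{"translation":[0.106,-0.039,-0.026],"spin":0,"jaw":1},{"translation":[0.106,-0.039,-0.026],"spin":0,"jaw":1},{"translation":[0,0,0],"spin":0,"jaw":1},{"translation":[0,0,0],"spin":0,"jaw":1}]'>/dev/null; python3 - <<'E'
from h import *
c,im=snap('wrist','wM');state()
u,v=proj(c,np.array([.44,.025,.056])).round().astype(int);h=cv2.cvtColor(im,cv2.COLOR_BGR2HSV);print(u,v,h[v,u])
for sm in(40,50,60,75):
    cn=comp(im,(u,v),sm)
    if cn is None: print(sm,None);continue
    ce,sz,a,P=rect(c,cn,.056);print(sm,np.round(ce,4),np.round(sz,1),round(a,1),cv2.approxPolyDP(cn,4,True)[:,0].tolist())
print([(y,h[y,u].tolist()) for y in range(v-45,v+46,3)])
E
```

```text
t 17.00 p [0.7047 0.0632 0.2105] yaw(x-axis) 170.95 tilt 0.08 F [-0.4  0.1 -0.1] gap 0.0928 gf 0.0
shift units [ 0.5249 -0.1956 -0.1308] rows>=4.1
t 17.63 p [0.5382 0.0311 0.251 ] yaw(x-axis) 171.01 tilt 0.08 F [-0.1  0.7  0.2] gap 0.0939 gf 0.0
237 81 [ 26  52 249]
40 None
50 None
60 [ 0.4424 -0.0007] [146.4  41.4] 84.8 [[280, 70], [252, 65], [151, 72], [152, 106], [165, 110], [280, 95]]
75 [0.4424 0.0243] [197.4  43.5] 86.0 [[325, 58], [150, 71], [152, 107], [193, 108], [324, 93]]
[(36, [13, 144, 209]), (39, [12, 148, 201]), (42, [12, 150, 196]), (45, [12, 148, 196]), (48, [13, 145, 202]), (51, [14, 149, 205]), (54, [13, 143, 209]), (57, [12, 147, 185]), (60, [13, 139, 134]), (63, [23, 76, 243]), (66, [24, 60, 248]), (69, [25, 52, 250]), (72, [25, 55, 249]), (75, [25, 55, 249]), (78, [26, 55, 249]), (81, [26, 52, 249]), (84, [25, 52, 249]), (87, [26, 53, 249]), (90, [25, 51, 250]), (93, [25, 51, 250]), (96, [26, 51, 249]), (99, [25, 53, 250]), (102, [24, 68, 241]), (105, [17, 106, 230]), (108, [13, 145, 224]), (111, [14, 143, 229]), (114, [14, 142, 234]), (117, [14, 140, 235]), (120, [14, 139, 233]), (123, [14, 138, 235]), (126, [14, 135, 234])]
```

```bash
python3 -m handwheel '[{"translation":[0,0,0],"spin":0.0787,"jaw":1},{"translation":[0,0,0],"spin":0.0787,"jaw":1},{"translation":[0,0,0],"spin":0.0787,"jaw":1},{"translation":[0,0,0],"spin":0.0787,"jaw":1},{"translation":[0,0,0],"spin":0.0787,"jaw":1},{"translation":[0,0,0],"spin":0.0787,"jaw":1},{"translation":[0,0,0],"spin":0.0787,"jaw":1},{"translation":[0,0,0],"spin":0.0787,"jaw":1},{"translation":[0,0,0],"spin":0.0787,"jaw":1},{"translation":[0,0,0],"spin":0.0787,"jaw":1},{"translation":[0,0,0],"spin":0.0787,"jaw":1},{"translation":[0,0,0],"spin":0.0787,"jaw":1}]'>/dev/null; python3 -c "
from h import *
go([.4424,.0243,.10],86)"
```

```text
t 18.63 p [0.5391 0.031  0.2498] yaw(x-axis) 85.66 tilt 0.07 F [ 0.1 -1.1 -0.3] gap 0.0940 gf 0.0
shift units [-0.0463 -0.3192  0.4995] rows>=4.3
spin units -0.0038 rows>=0.0 q7 -0.07
```

```bash
python3 -m handwheel '[{"translation":[-0.009,-0.064,0.06],"spin":0,"jaw":1},{"translation":[-0.009,-0.064,0.08],"spin":0,"jaw":1},{"translation":[-0.009,-0.064,0.08],"spin":0,"jaw":1},{"translation":[-0.009,-0.064,0.08],"spin":0,"jaw":1},{"translation":[-0.01,-0.063,0.08],"spin":0,"jaw":1},{"translation":[0,0,0.06],"spin":0,"jaw":1},{"translation":[0,0,0.06],"spin":0,"jaw":1},{"translation":[0,0,0],"spin":0,"jaw":1},{"translation":[0,0,0],"spin":0,"jaw":1}]'>/dev/null; python3 - <<'E'
from h import *
c,im=snap('wrist','wN');go([.4424,.0243,.012],86)
h=cv2.cvtColor(im,cv2.COLOR_BGR2HSV)
for y in(60,100,140,180,210):
    x=np.where((h[y,120:400,1]<78)&(h[y,120:400,2]>225))[0]+120
    if len(x): print(y,x.min(),x.max(),[np.round(plane(c,((x.min()+x.max())/2,y),z)[:2],4).tolist() for z in(.056,)], round(1e3*np.linalg.norm(plane(c,(x.min(),y),.056)-plane(c,(x.max(),y),.056))))
E
```

```text
t 19.43 p [0.4427 0.0235 0.1008] yaw(x-axis) 85.98 tilt 0.05 F [-0.4 -0.3  0.3] gap 0.0939 gf 0.0
shift units [ 0.0027 -0.0012  0.2958] rows>=2.1
spin units -0.0002 rows>=0.0 q7 -0.03
140 273 283 [[0.4608, 0.0722]] 7
180 230 285 [[0.4446, 0.0446]] 40
210 231 284 [[0.4431, 0.0217]] 39
```

```bash
python3 -m handwheel '[{"translation":[0.002,-0.002,0.06],"spin":0,"jaw":1},{"translation":[0,0,0.09],"spin":0,"jaw":1},{"translation":[0,0,0.08],"spin":0,"jaw":0.9},{"translation":[0,0,0.045],"spin":0,"jaw":0.8},{"translation":[0,0,0.02],"spin":0,"jaw":0.7},{"translation":[0,0,0],"spin":0,"jaw":0.65},{"translation":[0,0,0],"spin":0,"jaw":0.3},{"translation":[0,0,0],"spin":0,"jaw":0.3},{"translation":[0,0,0],"spin":0,"jaw":0.3},{"translation":[0,0,0],"spin":0,"jaw":0.3},{"translation":[0,0,0],"spin":0,"jaw":0.3}]' 55; python3 -m handwheel '[{"translation":[0,0,-0.02],"spin":0,"jaw":0.3},{"translation":[0,0,-0.04],"spin":0,"jaw":0.3},{"translation":[0,0,0],"spin":0,"jaw":0.3},{"translation":[0,0,0],"spin":0,"jaw":0.3}]'
```

```text
time: 20.35
ee_pos: [0.4423, 0.0244, 0.0129]
tool_rot: [0.731, 0.682, 0.001, 0.0]
force: [-2.0, 1.0, 12.2]
finger_gap: 0.0478
grasp_force: 55.0
time: 20.68
ee_pos: [0.4419, 0.0244, 0.0304]
tool_rot: [0.731, 0.682, 0.001, 0.0]
force: [-0.3, 0.4, -6.7]
finger_gap: 0.0472
grasp_force: 55.0
```

```bash
python3 -m handwheel '[{"translation":[0,0,-0.08],"spin":0.0,"jaw":0.3},{"translation":[0,0,-0.12],"spin":0.028,"jaw":0.3},{"translation":[0,0,-0.13],"spin":0.028,"jaw":0.3},{"translation":[0,0,-0.13],"spin":0,"jaw":0.3},{"translation":[0,0,-0.1],"spin":0,"jaw":0.3},{"translation":[0,0,0],"spin":0,"jaw":0.3},{"translation":[0,0,0],"spin":0,"jaw":0.3}]'; python3 -c "
from h import *
go([.6259,.0048,.18],80.9)"
```

```text
time: 21.27
ee_pos: [0.442, 0.0246, 0.1984]
tool_rot: [0.761, 0.649, 0.001, 0.0]
force: [-0.8, 0.5, -6.9]
finger_gap: 0.0473
grasp_force: 55.0
t 21.27 p [0.442  0.0246 0.1984] yaw(x-axis) 80.97 tilt 0.13 F [-0.8  0.5 -6.9] gap 0.0473 gf 55.0
shift units [0.0308 0.6156 0.0623] rows>=4.5
spin units 0.0008 rows>=0.0 q7 -0.22
```

```bash
python3 -m handwheel '[{"translation":[0.004,0.06,0],"spin":0,"jaw":0.3},{"translation":[0.005,0.1,0],"spin":0,"jaw":0.3},{"translation":[0.005,0.11,0],"spin":0,"jaw":0.3},{"translation":[0.005,0.11,0],"spin":0,"jaw":0.3},{"translation":[0.005,0.11,0],"spin":0,"jaw":0.3},{"translation":[0.004,0.08,0.02],"spin":0,"jaw":0.3},{"translation":[0.003,0.046,0.04],"spin":0,"jaw":0.3},{"translation":[0,0,0.06],"spin":0,"jaw":0.3},{"translation":[0,0,0.04],"spin":0,"jaw":0.3},{"translation":[0,0,0],"spin":0,"jaw":0.3},{"translation":[0,0,0],"spin":0,"jaw":0.3}]'; python3 -c "
from h import *
snap('wrist','wO');snap('side','sO');go([.6259,.0048,.1105],80.9)"
```

```text
time: 22.18
ee_pos: [0.6245, 0.0041, 0.1484]
tool_rot: [0.761, 0.649, -0.001, -0.001]
force: [-0.3, -0.1, -5.7]
finger_gap: 0.0476
grasp_force: 55.0
t 22.28 p [0.6256 0.0042 0.1504] yaw(x-axis) 80.93 tilt 0.02 F [-0.1  0.1 -6.7] gap 0.0479 gf 55.0
shift units [0.002  0.0006 0.133 ] rows>=1.0
spin units 0.0003 rows>=0.0 q7 0.02
```

```bash
python3 -m handwheel '[{"translation":[0.002,0.001,0.05],"spin":0,"jaw":0.3},{"translation":[0,0,0.04],"spin":0,"jaw":0.3},{"translation":[0,0,0.02],"spin":0,"jaw":0.3},{"translation":[0,0,0.008],"spin":0,"jaw":0.3},{"translation":[0,0,0.004],"spin":0,"jaw":0.3},{"translation":[0,0,0.003],"spin":0,"jaw":0.3},{"translation":[0,0,0],"spin":0,"jaw":0.3},{"translation":[0,0,0],"spin":0,"jaw":0.3}]';python3 -c "
from h import *
go([.6259,.0048,.1095],80.9)"
```

```text
time: 22.95
ee_pos: [0.6263, 0.0047, 0.1129]
tool_rot: [0.761, 0.649, 0.0, 0.0]
force: [0.5, -0.0, -6.7]
finger_gap: 0.0477
grasp_force: 55.0
t 22.95 p [0.6263 0.0047 0.1129] yaw(x-axis) 80.93 tilt 0.03 F [ 0.5 -0.  -6.7] gap 0.0477 gf 55.0
shift units [-0.     -0.0012  0.0113] rows>=0.1
spin units 0.0003 rows>=0.0 q7 0.04
```

```bash
python3 -m handwheel '[{"translation":[0,0,0.004],"spin":0,"jaw":0.3},{"translation":[0,0,0.004],"spin":0,"jaw":0.3},{"translation":[0,0,0.002],"spin":0,"jaw":0.3},{"translation":[0,0,0],"spin":0,"jaw":0.3}]'; python3 -m handwheel '[{"translation":[0,0,0.002],"spin":0,"jaw":0.3},{"translation":[0,0,0],"spin":0,"jaw":0.3},{"translation":[0,0,0],"spin":0,"jaw":0.3}]'
```

```text
time: 23.28
ee_pos: [0.6262, 0.0048, 0.11]
tool_rot: [0.761, 0.649, 0.0, 0.0]
force: [-5.0, 0.1, 2.8]
finger_gap: 0.0478
grasp_force: 55.0
time: 23.53
ee_pos: [0.6262, 0.0048, 0.1099]
tool_rot: [0.761, 0.649, 0.0, -0.0]
force: [-8.4, 0.7, 14.1]
finger_gap: 0.0475
grasp_force: 55.0
```

```bash
python3 -m handwheel '[{"translation":[0,0,-0.001],"spin":0,"jaw":0.3},{"translation":[0,0,0],"spin":0,"jaw":0.8},{"translation":[0,0,0],"spin":0,"jaw":0.8},{"translation":[0,0,0],"spin":0,"jaw":0.8},{"translation":[0,0,0],"spin":0,"jaw":0.8},{"translation":[0,0,0],"spin":0,"jaw":0.8}]' 10; python3 -m handwheel '[{"translation":[0,0,-0.05],"spin":0,"jaw":0.8},{"translation":[0,0,-0.12],"spin":0,"jaw":0.8},{"translation":[0,0,-0.12],"spin":0,"jaw":0.8},{"translation":[0,0,-0.13],"spin":0,"jaw":1},{"translation":[-0.12,0,-0.05],"spin":0,"jaw":1},{"translation":[-0.13,0,0],"spin":0,"jaw":1},{"translation":[0,0,0],"spin":0,"jaw":1},{"translation":[0,0,0],"spin":0,"jaw":1}]'; python3 - <<'E'
from h import *
c,im=snap('wrist','wP');state();h=cv2.cvtColor(im,cv2.COLOR_BGR2HSV)
u,v=proj(c,np.array([.6259,.0048,.153])).round().astype(int);print(u,v,h[v,u])
for sm in(30,40,50):
  cn=comp(im,(u,v),sm)
  if cn is not None:
    ce,sz,a,P=rect(c,cn,.153);print(sm,np.round(ce,4),np.round(sz,1),round(a,1),cv2.approxPolyDP(cn,3,True)[:,0].tolist())
E
```

```text
time: 24.03
ee_pos: [0.6261, 0.0048, 0.1092]
tool_rot: [0.761, 0.649, 0.0, 0.0]
force: [0.8, 0.7, 0.6]
finger_gap: 0.0747
grasp_force: 0.0
time: 24.7
ee_pos: [0.6139, -0.0717, 0.2506]
tool_rot: [0.762, 0.648, 0.0, 0.0]
force: [0.4, 1.0, -1.0]
finger_gap: 0.094
grasp_force: 0.0
t 24.75 p [ 0.6141 -0.0697  0.2501] yaw(x-axis) 80.86 tilt 0.01 F [-0.6  0.9  0.3] gap 0.0938 gf 0.0
255 98 [ 18 105 151]
```

```bash
python3 - <<'E'
from h import *
c,im=load('wP');h=cv2.cvtColor(im,cv2.COLOR_BGR2HSV)
for y in(45,75,105,130): print(y,[tuple(int(k) for k in h[y,x,1:]) for x in range(205,311,5)])
im2=cv2.resize(im[0:230,110:410],(780,598));cv2.imwrite("pics/P2.png",im2)
E
```

```text
45 [(125, 137), (118, 147), (116, 147), (118, 138), (119, 126), (102, 138), (101, 151), (102, 153), (102, 147), (103, 151), (107, 148), (100, 153), (102, 153), (95, 196), (73, 240), (86, 231), (121, 126), (119, 142), (119, 173), (105, 233), (130, 188), (154, 181)]
75 [(140, 111), (107, 233), (113, 188), (105, 229), (119, 137), (99, 149), (104, 149), (99, 154), (100, 155), (102, 150), (100, 151), (105, 151), (103, 151), (104, 150), (106, 149), (107, 148), (117, 135), (117, 139), (109, 220), (104, 232), (144, 190), (151, 188)]
105 [(152, 190), (91, 242), (92, 242), (96, 240), (118, 190), (108, 139), (107, 145), (103, 151), (105, 151), (105, 151), (67, 243), (67, 243), (64, 244), (63, 243), (65, 243), (82, 228), (100, 235), (99, 236), (108, 230), (105, 230), (147, 198), (147, 192)]
130 [(147, 185), (94, 242), (90, 243), (96, 242), (121, 175), (103, 148), (81, 236), (101, 190), (105, 160), (77, 235), (94, 192), (92, 196), (74, 235), (90, 190), (104, 162), (109, 141), (99, 236), (105, 231), (106, 230), (108, 227), (152, 173), (152, 179)]
```

View pics/P2.png

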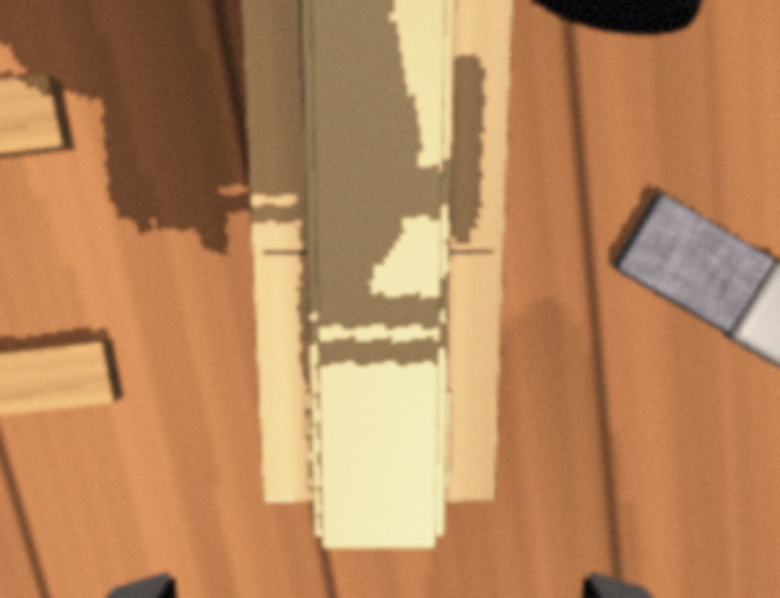

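The lintel lies on both supports, parallel to the board. In the crop its tall-pier end corners are at (323,548) and (435,548), and its edges at the top are at about (311,0) and (449,0). I used the last picture view for this, so I'll rely on numbers from here.

```bash
python3 - <<'E'
from h import *
c,im=load('wP');k=780/300
P=lambda x,y,z:plane(c,(x/k+110,y/k),z)
a,b,d,e=P(323,548,.153),P(435,548,.153),P(311,2,.153),P(449,2,.153)
print(np.round([a,b,d,e],4));end=(a+b)/2;far=(d+e)/2;ax=(far-end)[:2];ax/=np.linalg.norm(ax)
print("axis",np.degrees(np.arctan2(ax[1],ax[0])),"centre",end[:2]+.1*ax)
q=[P(265,500,.015),P(494,500,.015),P(252,100,.015),P(508,100,.015)]
B=(q[0]+q[1])/2;B2=(q[2]+q[3])/2;bx=(B2-B)[:2];bx/=np.linalg.norm(bx);print("board",np.degrees(np.arctan2(bx[1],bx[0])),B[:2]+.125*bx)
# level from wA
w,i=load("wA");h=cv2.cvtColor(i,cv2.COLOR_BGR2HSV)
for z in(.04,):print("level",[np.round(plane(w,p,z)[:2],4).tolist() for p in[(292.5,118),(423,111)]])
go([.53,.33,.25],80.9)
E
```

```text
[[ 0.5908 -0.0904  0.153 ]
 [ 0.6298 -0.0968  0.153 ]
 [ 0.6183  0.0788  0.153 ]
 [ 0.6585  0.0722  0.153 ]]
axis 80.56940040197492 centre [0.62665918 0.00504633]
board 80.609318514138 [0.62717136 0.00507093]
level [[0.5252, 0.277], [0.5171, 0.4624]]
t 24.75 p [ 0.6141 -0.0697  0.2501] yaw(x-axis) 80.86 tilt 0.01 F [-0.6  0.9  0.3] gap 0.0938 gf 0.0
shift units [ 1.2708e+00 -4.8840e-01  5.0000e-04] rows>=9.8
spin units -0.0005 rows>=0.0 q7 0.1
```

```bash
python3 -m handwheel '[{"translation":[0.117,-0.049,0],"spin":0,"jaw":1},{"translation":[0.117,-0.049,0],"spin":0,"jaw":1},{"translation":[0.117,-0.049,0],"spin":0,"jaw":1},{"translation":[0.117,-0.049,0],"spin":0,"jaw":1},{"translation":[0.117,-0.049,0],"spin":0,"jaw":1},{"translation":[0.117,-0.049,0],"spin":0,"jaw":1},{"translation":[0.117,-0.049,0],"spin":0,"jaw":1},{"translation":[0.117,-0.049,0],"spin":0,"jaw":1},{"translation":[0.117,-0.049,0],"spin":0,"jaw":1},{"translation":[0.117,-0.049,0],"spin":0,"jaw":1},{"translation":[0,0,0],"spin":-0.065,"jaw":1},{"translation":[0,0,0],"spin":-0.065,"jaw":1}]'>/dev/null; python3 -m handwheel '[{"translation":[0,0,0.06],"spin":0,"jaw":1},{"translation":[0,0,0.06],"spin":0,"jaw":1},{"translation":[0,0,0],"spin":0,"jaw":1},{"translation":[0,0,0],"spin":0,"jaw":1}]' >/dev/null; python3 - <<'E'
from h import *
c,im=snap('wrist','wQ');h=cv2.cvtColor(im,cv2.COLOR_BGR2HSV)
u,v=proj(c,np.array([.521,.37,.04])).round().astype(int);print(u,v,h[v,u])
m=((h[...,1]<75)|(h[...,2]<50)|((h[...,0]>40)&(h[...,0]<90))).astype(np.uint8)*255;m[225:]=0;m=cv2.morphologyEx(m,cv2.MORPH_OPEN,np.ones((3,3)));m=cv2.morphologyEx(m,cv2.MORPH_CLOSE,np.ones((5,5)))
n,l,st,ce=cv2.connectedComponentsWithStats(m)
for i in range(1,n):
    if st[i,4]>300:
        cn=max(cv2.findContours((l==i).astype(np.uint8),0,2)[0],key=cv2.contourArea);a,s,g,_=rect(c,cn,.04);print(st[i],np.round(a,4),np.round(s,1),round(g,1),cv2.approxPolyDP(cn,3,True)[:,0].tolist())
state()
E
```

```text
257 105 [ 63  70 229]
[ 246   11   23  175 3659] [0.5215 0.371 ] [ 22.9 178.3] 2.9 [[247, 11], [250, 185], [266, 185], [266, 11]]
[ 345  161   46   64 1928] [0.6521 0.2756] [38.9 87.6] 21.5 [[346, 164], [345, 180], [356, 215], [363, 224], [390, 224], [381, 182], [362, 169], [358, 161]]
[183 210  39  15 473] [0.4624 0.2398] [45.3 17.6] 2.7 [[184, 214], [183, 224], [221, 224], [221, 216], [193, 210]]
t 26.13 p [0.5242 0.3012 0.2145] yaw(x-axis) 92.68 tilt 0.02 F [0.1 0.6 0.2] gap 0.0935 gf 0.0
```

```bash
python3 -c "
from h import *
go([.5215,.371,.015],92.9)"; python3 -m handwheel '[{"translation":[0.08,0.002,0.06],"spin":-0.003,"jaw":0.9},{"translation":[0.08,0.002,0.08],"spin":0,"jaw":0.7},{"translation":[0.073,0.002,0.09],"spin":0,"jaw":0.6},{"translation":[0,0,0.12],"spin":0,"jaw":0.5},{"translation":[0,0,0.12],"spin":0,"jaw":0.5},{"translation":[0,0,0.09],"spin":0,"jaw":0.5},{"translation":[0,0,0.05],"spin":0,"jaw":0.5},{"translation":[0,0,0.02],"spin":0,"jaw":0.5},{"translation":[0,0,0],"spin":0,"jaw":0.5},{"translation":[0,0,0],"spin":0,"jaw":0.5}]'; python3 -c "
from h import *
go([.5215,.371,.015],92.9)"
```

```text
t 26.13 p [0.5242 0.3012 0.2145] yaw(x-axis) 92.68 tilt 0.02 F [0.1 0.6 0.2] gap 0.0935 gf 0.0
shift units [0.2329 0.0022 0.6651] rows>=5.1
spin units -0.0024 rows>=0.0 q7 -0.39
time: 26.97
ee_pos: [0.5235, 0.371, 0.0265]
tool_rot: [0.689, 0.725, 0.001, 0.0]
force: [0.5, 0.2, -0.3]
finger_gap: 0.0474
grasp_force: 0.0
t 26.97 p [0.5235 0.371  0.0265] yaw(x-axis) 92.91 tilt 0.09 F [ 0.5  0.2 -0.3] gap 0.0474 gf 0.0
shift units [ 0.0003 -0.0065  0.0384] rows>=0.3
spin units 0.0001 rows>=0.0 q7 -0.41
```

```bash
python3 -m handwheel '[{"translation":[0,-0.006,0.02],"spin":0,"jaw":0.5},{"translation":[0,0,0.016],"spin":0,"jaw":0.5},{"translation":[0,0,0],"spin":0,"jaw":0.5},{"translation":[0,0,0],"spin":0,"jaw":0},{"translation":[0,0,0],"spin":0,"jaw":0},{"translation":[0,0,0],"spin":0,"jaw":0},{"translation":[0,0,0],"spin":0,"jaw":0},{"translation":[0,0,0],"spin":0,"jaw":0},{"translation":[0,0,0],"spin":0,"jaw":0}]' 30; python3 -m handwheel '[{"translation":[0,0,-0.04],"spin":0,"jaw":0},{"translation":[0,0,-0.1],"spin":0,"jaw":0},{"translation":[0,0,-0.13],"spin":0.067,"jaw":0},{"translation":[0,0,-0.13],"spin":0.067,"jaw":0},{"translation":[0,0,-0.13],"spin":0,"jaw":0},{"translation":[0,0,-0.13],"spin":0,"jaw":0},{"translation":[0,0,-0.1],"spin":0,"jaw":0},{"translation":[0,0,0],"spin":0,"jaw":0},{"translation":[0,0,0],"spin":0,"jaw":0}]';python3 -c "
from h import *
go([.6265,.005,.23],80.8)"
```

```text
time: 27.72
ee_pos: [0.5212, 0.3703, 0.0146]
tool_rot: [0.689, 0.725, 0.0, 0.0]
force: [0.8, -0.1, 2.2]
finger_gap: 0.0216
grasp_force: 30.0
time: 28.47
ee_pos: [0.5212, 0.3705, 0.2443]
tool_rot: [0.761, 0.648, 0.001, -0.0]
force: [0.7, 1.1, -3.3]
finger_gap: 0.0216
grasp_force: 30.0
t 28.47 p [0.5212 0.3705 0.2443] yaw(x-axis) 80.85 tilt 0.15 F [ 0.7  1.1 -3.3] gap 0.0216 gf 30.0
shift units [-1.1471  0.5403  0.046 ] rows>=9.1
spin units 0.0005 rows>=0.0 q7 -0.67
```

```bash
python3 -m handwheel '[{"translation":[-0.08,0.038,0],"spin":0,"jaw":0},{"translation":[-0.12,0.056,0],"spin":0,"jaw":0},{"translation":[-0.12,0.056,0],"spin":0,"jaw":0},{"translation":[-0.12,0.056,0],"spin":0,"jaw":0},{"translation":[-0.12,0.056,0],"spin":0,"jaw":0},{"translation":[-0.12,0.056,0],"spin":0,"jaw":0},{"translation":[-0.12,0.056,0],"spin":0,"jaw":0},{"translation":[-0.12,0.056,0],"spin":0,"jaw":0},{"translation":[-0.12,0.056,0.01],"spin":0,"jaw":0},{"translation":[-0.107,0.054,0.03],"spin":0,"jaw":0},{"translation":[0,0,0.04],"spin":0,"jaw":0},{"translation":[0,0,0],"spin":0,"jaw":0}]'; python3 -m handwheel '[{"translation":[0,0,0],"spin":0,"jaw":0},{"translation":[0,0,0],"spin":0,"jaw":0}]' >/dev/null;python3 -c "
from h import *
go([.6265,.005,.1685],80.8)"
```

```text
time: 29.47
ee_pos: [0.6245, 0.0023, 0.215]
tool_rot: [0.763, 0.647, -0.002, -0.001]
force: [0.1, 0.5, -4.2]
finger_gap: 0.0217
grasp_force: 30.0
t 29.63 p [0.6258 0.006  0.2181] yaw(x-axis) 80.92 tilt 0.06 F [ 0.7  0.8 -2.8] gap 0.0217 gf 30.0
shift units [-0.0031  0.0032  0.1654] rows>=1.2
spin units 0.0014 rows>=0.0 q7 -0.01
```

```bash
python3 -m handwheel '[{"translation":[-0.003,0.003,0.04],"spin":0.001,"jaw":0},{"translation":[0,0,0.05],"spin":0,"jaw":0},{"translation":[0,0,0.04],"spin":0,"jaw":0},{"translation":[0,0,0.02],"spin":0,"jaw":0},{"translation":[0,0,0.008],"spin":0,"jaw":0},{"translation":[0,0,0.004],"spin":0,"jaw":0},{"translation":[0,0,0],"spin":0,"jaw":0},{"translation":[0,0,0],"spin":0,"jaw":0}]';python3 -c "
from h import *
go([.6265,.005,.1675],80.8)"
```

```text
time: 30.3
ee_pos: [0.6272, 0.0038, 0.1703]
tool_rot: [0.762, 0.648, 0.0, 0.0]
force: [0.4, 0.4, -2.4]
finger_gap: 0.0221
grasp_force: 30.0
t 30.30 p [0.6272 0.0038 0.1703] yaw(x-axis) 80.76 tilt 0.05 F [ 0.4  0.4 -2.4] gap 0.0221 gf 30.0
shift units [ 0.0037 -0.0029  0.0094] rows>=0.1
spin units -0.0005 rows>=0.0 q7 0.01
```

```bash
python3 -m handwheel '[{"translation":[0.003,-0.002,0.003],"spin":0,"jaw":0},{"translation":[0,0,0.004],"spin":0,"jaw":0},{"translation":[0,0,0.002],"spin":0,"jaw":0},{"translation":[0,0,0],"spin":0,"jaw":0},{"translation":[0,0,0],"spin":0,"jaw":0}]'; python3 -m handwheel '[{"translation":[0,0,0.001],"spin":0,"jaw":0},{"translation":[0,0,0],"spin":0,"jaw":0},{"translation":[0,0,0],"spin":0,"jaw":0}]'
```

```text
time: 30.72
ee_pos: [0.6266, 0.0049, 0.1676]
tool_rot: [0.762, 0.648, 0.0, 0.0]
force: [-3.0, 1.8, 6.0]
finger_gap: 0.022
grasp_force: 30.0
time: 30.97
ee_pos: [0.6266, 0.005, 0.1675]
tool_rot: [0.762, 0.648, 0.0, -0.0]
force: [-5.0, 2.3, 10.3]
finger_gap: 0.0219
grasp_force: 30.0
```

Contact came at the expected height. I'll release, retreat upwards and check.

```bash
python3 -m handwheel '[{"translation":[0,0,-0.001],"spin":0,"jaw":0},{"translation":[0,0,0],"spin":0,"jaw":0.6},{"translation":[0,0,0],"spin":0,"jaw":0.6},{"translation":[0,0,0],"spin":0,"jaw":0.6},{"translation":[0,0,0],"spin":0,"jaw":0.6},{"translation":[0,0,0],"spin":0,"jaw":0.6}]' 10; python3 -m handwheel '[{"translation":[0,0,-0.04],"spin":0,"jaw":0.6},{"translation":[0,0,-0.1],"spin":0,"jaw":0.6},{"translation":[0,0,-0.13],"spin":0,"jaw":0.6},{"translation":[0,0,-0.13],"spin":0,"jaw":1},{"translation":[-0.12,0,-0.05],"spin":0,"jaw":1},{"translation":[-0.13,0,0],"spin":0,"jaw":1},{"translation":[0,0,0],"spin":0,"jaw":1},{"translation":[0,0,0],"spin":0,"jaw":1},{"translation":[0,0,0],"spin":0,"jaw":1}]'; python3 - <<'E'
from h import *
c,im=snap('wrist','wR');snap('side','sR');snap('top','tR');state();h=cv2.cvtColor(im,cv2.COLOR_BGR2HSV)
u,v=proj(c,np.array([.6266,.005,.193])).round().astype(int);print(u,v,h[v,u])
m=((h[...,1]<50)|(h[...,2]<45)|((h[...,0]>40)&(h[...,0]<90))).astype(np.uint8)*255;m[225:]=0;m=cv2.morphologyEx(m,cv2.MORPH_OPEN,np.ones((3,3)));m=cv2.morphologyEx(m,cv2.MORPH_CLOSE,np.ones((5,5)))
n,l,st,ce=cv2.connectedComponentsWithStats(m)
for i in range(1,n):
    if st[i,4]>500:
        cn=max(cv2.findContours((l==i).astype(np.uint8),0,2)[0],key=cv2.contourArea);a,s,g,_=rect(c,cn,.193);print(st[i],np.round(a,4),np.round(s,1),round(g,1),cv2.approxPolyDP(cn,3,True)[:,0].tolist())
E
```

```text
time: 31.47
ee_pos: [0.6264, 0.0047, 0.167]
tool_rot: [0.762, 0.648, -0.0, 0.0]
force: [-0.3, -0.2, 0.1]
finger_gap: 0.0515
grasp_force: 0.0
time: 32.22
ee_pos: [0.6143, -0.069, 0.3025]
tool_rot: [0.762, 0.648, 0.0, -0.0]
force: [0.5, 0.7, 1.0]
finger_gap: 0.0921
grasp_force: 0.0
t 32.37 p [ 0.6145 -0.0681  0.3019] yaw(x-axis) 80.84 tilt 0.03 F [ 0.3 -0.  -0.8] gap 0.0939 gf 0.0
256 101 [ 63  76 215]
[ 243    0   26  199 4972] [ 6.255e-01 -3.000e-04] [166.6  22.4] 81.0 [[243, 0], [246, 198], [265, 198], [268, 0]]
[ 307    0   60   24 1210] [0.7016 0.0632] [16.7 47.2] 80.7 [[307, 10], [323, 20], [355, 23], [362, 16], [366, 0], [308, 0]]
[ 338   80   75   59 2131] [ 0.7282 -0.0188] [25.2 65.3] 52.2 [[350, 80], [338, 104], [398, 138], [412, 114]]
```

```bash
python3 -c "
from h import *
print(r.finish_job())"
```

```text
the job is handed in; nothing more can be done
None
```

The job is handed in after about 32 s: the chisel is in the tray, the thick packer is on the short pier about 2 mm off centre, the lintel sits within about 1 mm of centred and square, and the level stands upright on its middle.

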